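# Locate a vial nest plate on the filling-jig bed

### The job

Put the white vial nest plate flat on the dark steel jig bed, short of its pins, and push it sideways until its long edge bears on both dowels; then slide it along until it meets the end stop's pad and, before letting go, press it gently and steadily home against both dowels and the pad at once (a push of about 10 N each way; keep every one of these contacts under 20 N). Leave it there, flat and fully home on all three, and do not disturb the bottles, jar and beaker.

Things in the scene. Friction and masses are not known exactly. Their poses are not given: they have to be found in the camera images.
- plate_post (a point): Grip point of the loose, smooth, slippery white nest plate: 130 mm (x) by 90 mm (y) by 14 mm, 0.34 to 0.63 kg, four 25 mm holes, same after a half turn. A round metal post, 22 mm in diameter, stands at its centre, its top 59 mm above the plate's underside. This point is on the post's axis, 40 mm above the underside (26 mm above the plate's top face). z up. Starts flat on the work surface.
- bed: Fixed dark steel slab 220 mm (x) by 170 mm (y) by 12 mm on the work surface; origin at the centre of its underside, z up. Rigid dowels stand along its +y side, an adjustable stop at its +x end. Home, one long edge of the plate is on both dowels (long sides along x, post axis at y = +10 mm in this frame) and one short end on the stop's pad. All of these are at least 2 mm lower than the plate's top.
- dowel_near: Fixed upright steel dowel, 10 mm in diameter, standing 12 mm out of the bed's top; origin on its axis at the level of the bed's top, at x = -24 mm, y = +60 mm in the bed's frame.
- dowel_far: The second dowel, the same, at x = +44 mm, y = +60 mm in the bed's frame (nearer to the end stop). A plate whose post axis is at x = -18 mm or more spans both dowels.
- stop: Fixed metal stop block 20 x 40 x 12 mm high; origin under its centre, at x = +97, y = +10 mm in the bed's frame. From its -x face sticks out a locked pad (24 mm wide) set differently each time and not measured: its face is at x = +66 to +82 mm in the bed's frame, so the post ends at x = +1 to +17 mm. Feel for it. Plate friction (about 0.2 of the load) takes part of a push; so does bearing down.
- amber_big: Bystander: amber screw-cap bottle, 68 mm across, 150 mm tall; its origin is the centre of its underside. Leave it alone.
- amber_small: Bystander: small amber bottle, 44 mm across, 85 mm tall; its origin is the centre of its underside. Leave it alone.
- clear_vial: Bystander: small clear bottle, 36 mm across, 65 mm tall; its origin is the centre of its underside. Leave it alone.
- dark_cap: Bystander: amber bottle with a black cap, 48 mm across, 95 mm tall; its origin is the centre of its underside. Leave it alone.
- beaker: Bystander: open glass beaker, 60 mm across, 75 mm tall; its origin is the centre of its underside. Leave it alone.
- jar: Bystander: wide clear jar, 64 mm across, 70 mm tall; its origin is the centre of its underside. Leave it alone.
Mind the look-alikes: they are no part of the job. Leave any blue, red or yellow look-alike of the part that bears plate_post alone.

How it is judged (in metres and radians):
On the way, in this order (a step that is already met when the one before it is completed fails the run):
1. the plate lies flat on the bed and bears on both dowels (over 2 N each) while still at least 5 mm short of the end stop's pad (z of plate_post in the frame of bed between 0.049 and 0.055 m and angle between plate_post's own z axis and vertical below 0.03 rad and contact force between plate and dowel_near above 2 N and contact force between plate and dowel_far above 2 N and x of plate_post in the frame of stop_pad below -0.07 m), for 0.2 s.
2. the plate is pressed home against both dowels (over 2 N each) and the end stop's pad (over 3 N) at once (z of plate_post in the frame of bed between 0.049 and 0.055 m and angle between plate_post's own z axis and vertical below 0.03 rad and contact force between plate and dowel_near above 2 N and contact force between plate and dowel_far above 2 N and contact force between plate and stop_pad above 3 N), for 0.3 s.
At the end, for the whole second after the job is handed in: The plate lies flat on the bed at rest, its long edge within 1.5 mm of bearing on the dowels, its end within 1.5 mm of bearing on the stop pad, and its long sides parallel to the line of the dowels within 0.02 rad (z of plate_post in the frame of bed between 0.049 and 0.055 m and angle between plate_post's own z axis and vertical below 0.03 rad and x of plate_post in the frame of stop_pad between -0.0665 and -0.0635 m and y of plate_post in the frame of bed between 0.0085 and 0.0115 m and angle between the x axis of plate_post and the x axis of bed, either way round below 0.02 rad and linear speed of plate below 0.01 m/s and angular speed of plate below 0.05 rad/s); the robot touches nothing.
It fails at once if a dowel or the end stop's pad is loaded with more than 20 N by the plate (contact force between plate and dowel_near above 20 N or contact force between plate and dowel_far above 20 N or contact force between plate and stop_pad above 20 N).
It fails at once if a bystander is shifted by more than 20 mm or tipped (distance of any of amber_big, amber_small, clear_vial, dark_cap, beaker, jar from where it was at the start of the episode above 0.02 m or angle between any of amber_big, amber_small, clear_vial, dark_cap, beaker, jar's own z axis and vertical above 0.3 rad).
It also fails if it takes over 72 s, if anything falls off the work surface, if the arm or the gripper's body presses on something with over 40 N, if the wrist force passes 120 N, or if a joint passes its speed limit or range.

### The arm

A 7-joint arm with a two-finger parallel gripper is mounted at the origin on the work surface. World frame = base frame: x ahead of the robot, y to its left, z up, the work surface at z = 0. Lengths are in mm, angles in rad, forces in N, time in s.
With the tool pointing down it reaches from about 400 to 875 mm from the base axis. Payload 4.4 kg.
Tool frame: the origin (TCP) lies at the very end of the fingers, on their centre line; the grasp point (between the pads) lies 19 mm behind it; y points along the fingers, z is the direction in which the jaws open and shut, and the axes are right-handed (so a half turn about y gives the same grasp; the last joint's range is limited). The gripper opens to 85 mm and grips with 20 to 120 N. Pads are 22 mm wide; open, the fingers measure 114 mm over their backs; the gripper's body (76 mm by 85 mm) begins 54 mm behind the grasp point. The pads swing forward as they close: fully open they stand 13 mm farther back than shut.
Start: joints at [1.239, 0.628, 0.038, 1.517, -0.027, 0.996, -0.02], TCP at [170.77, -627.18, 231.313] pointing down, gripper open.
Joint ranges: [-3.06, 3.06], [-0.37, 2.12], [-1.25, 1.32], [0.18, 2.47], [-1.1, 4.24], [0.23, 1.98], [-2.94, 2.94]. Speed limits (rad/s): [2.57, 2.57, 3.14, 3.14, 3.14, 3.14, 3.14].

### API

Orientations are given as [roll, pitch, yaw] about the fixed x, y, z axes, in that order (R = Rz(yaw) Ry(pitch) Rx(roll)).
In Python, from cell import read_state, get_image, finish_job gives the robot as it stands. The module is installed in compiled form; this text tells all that it offers.
- The arm moves only by the tool servo_tool, never from a script. Its argument "increments" is a list of rows, each an object of numbers: "dx", "dy", "dz": the shift along the world's x, y, z in cm; "ax", "ay", "az": the turn, a rotation vector about the world's x, y, z in rad; "claw": the closure, from -1 (fully open) to 1 (shut). A call has 1 to 8 rows; each row is the pose to reach, as a shift and turn from the pose commanded when the call began; what a row does not reach only later rows make up. A row lasts 1/12 s, in which the tool goes at most 41.7 mm and 7.16 degrees, less where a joint would pass 70% of its speed; a pose out of reach is approached as far as the arm can. A call with a gripper value outside its range is refused whole. The fingers move at their own pace and stop on an object; the grip force is fixed at half the most. Time passes only in rows, so rows that repeat a pose let the fingers close. It gives the time, the measured TCP pose, the force and the opening at its end, in the units of the state.
- read_state(): the state, without advancing time (a new reading comes with each control period).
- get_image(name): name is "scene" or "side" or "wrist"; returns a dict with "color" (480x640x3 uint8, red, green, blue), "fov_y" (degrees; the focal length in pixels is half the picture's height over the tangent of half this angle, whatever the lens; pixels are square), "cx", "cy" (the principal point, pixels), "k1" (the pictures are not rectified: a ray, as slopes to the right and down, at radius r is drawn at 1 + k1 r^2 times it, then the intrinsics apply), "R" (3x3) and "t" (3): a world point X has camera coordinates R X + t. Camera axes: x right, y down, z forward; pixel columns grow to the right and rows downward; lengths in mm; the calibration is good to about 2 mm. A picture is of the moment at which its call begins. There is no depth.
- finish_job(): hands the job in, once; it reports no verdict.
The state is a dict: "clock": time; "qpos": joint angles; "qd": joint speeds; "tau": joint torques, N m; "eef_pos": TCP position; "tool_rot": TCP orientation; "force": force on the tool from outside, world axes, zero at the start; "torque": the same for the moment, N m; "width": finger opening in mm.
Only numpy, scipy, OpenCV 4.12 (cv2) and the standard library are available. Lean on these libraries where they do the work, as an engineer would, in place of code of your own. Each camera call takes 0.05 s, during which the arm holds its last target.

## Working session

There is one attempt and no reset: what is moved stays moved. The work goes in short steps, Python scripts to look and compute and a tool call to move; the robot and the scene stay as the last step left them, time stands still between calls to the robot, and variables do not carry over. Pictures are saved under pics/ and viewed, and the job is handed in when it is done.

Besides the shell and the picture viewer there is one more tool, called by a JSON object that holds its "name" and its "arguments". servo_tool: Moves the arm, as the interface text tells. Its arguments: {"type":"object","properties":{"increments":{"type":"array","items":{"type":"object","properties":{"dx":{"type":"number"},"dy":{"type":"number"},"dz":{"type":"number"},"ax":{"type":"number"},"ay":{"type":"number"},"az":{"type":"number"},"claw":{"type":"number"}}}}},"required":["increments"]}

```bash
mkdir -p pics
cat > h.py <<'E'
import numpy as np, cv2
from cell import read_state, get_image, finish_job
def grab(n,f):
    im=get_image(n); cv2.imwrite('pics/'+f+'.png',im['color'][:,:,::-1]); np.save(f+'.npy',im,allow_pickle=True); return im
def load(f): return np.load(f+'.npy',allow_pickle=True).item()
def K(im):
    f=im['color'].shape[0]/2/np.tan(np.radians(im['fov_y'])/2); return np.array([[f,0,im['cx']],[0,f,im['cy']],[0,0,1.]])
def ray(im,u,v):
    p=cv2.undistortPointsIter(np.array([[[u,v]]],float),K(im),np.array([im['k1'],0,0,0,0.]),None,None,(3,100,1e-10))[0,0]
    R=np.array(im['R']);t=np.array(im['t']).ravel()
    d=R.T@np.array([p[0],p[1],1]); return -R.T@t, d/np.linalg.norm(d)
def onz(im,u,v,z):
    c,d=ray(im,u,v); return c+d*(z-c[2])/d[2]
def tri(L):
    A=np.zeros((3,3));b=np.zeros(3)
    rs=[ray(*x) for x in L]
    for c,d in rs:
        P=np.eye(3)-np.outer(d,d);A+=P;b+=P@c
    X=np.linalg.solve(A,b); return X,[np.linalg.norm((np.eye(3)-np.outer(d,d))@(X-c)) for c,d in rs]
def proj(im,X):
    R=np.array(im['R']);t=np.array(im['t']).ravel()
    return cv2.projectPoints(np.array(X,float).reshape(-1,1,3),cv2.Rodrigues(R)[0],t,K(im),np.array([im['k1'],0,0,0,0.]))[0][:,0]
E
python3 - <<'E'
from h import *
for n in ['scene','side','wrist']:
    im=grab(n,n+'0'); R=np.array(im['R']);print(n,im['fov_y'],im['cx'],im['cy'],im['k1'],-R.T@np.array(im['t']).ravel(),R[2])
print(read_state())
E
```

```text
scene 52.506423751527656 323.0953585966317 239.84253804800065 -0.00044002566298467706 [1153.15240444  -84.82466673  958.11115363] [-0.55433285  0.08209965 -0.82823592]
side 56.00871905990861 315.34882005609853 234.68192072256758 0.033018476212588604 [ 536.45303589 -906.63031538  661.54113067] [ 0.03265056  0.83882049 -0.54342812]
wrist 60.90822646823943 319.5240919103643 239.1889928409048 0.018410209378778825 [ 237.87836427 -608.92858315  373.24387727] [-0.26286183 -0.06996938 -0.96229307]
{'clock': 0.15, 'qpos': array([ 1.23921459,  0.62917106,  0.03845453,  1.51811435, -0.02700696,
        0.99628575, -0.02005694]), 'qd': array([-0.00114813, -0.00317174,  0.00169382, -0.00111639, -0.00038983,
        0.00063067,  0.00135587]), 'tau': array([ 1.34721860e-03, -5.63798440e+01,  1.22759499e+00, -1.93651342e+01,
        1.10777197e-02,  7.39968818e-03, -3.79460892e-05]), 'eef_pos': array([ 170.64080146, -626.723747  ,  230.58386494]), 'tool_rot': array([-1.57225689e+00, -6.22512855e-06, -2.87587607e+00]), 'force': array([ 0.44511851,  0.16641494, -0.43835912]), 'torque': array([ 0.01238108,  0.01786314, -0.014647  ]), 'width': 85.48317211905261}
```

View pics/scene0.png

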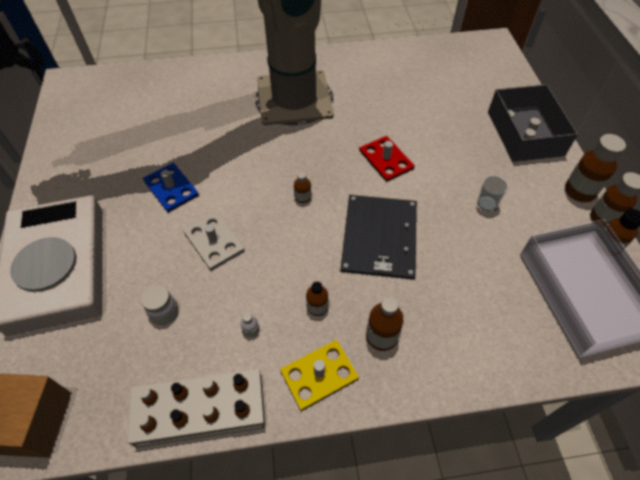

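View pics/side0.png

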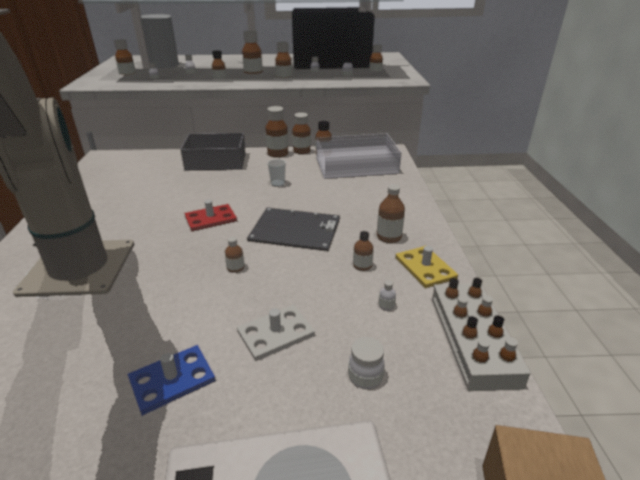

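View pics/wrist0.png

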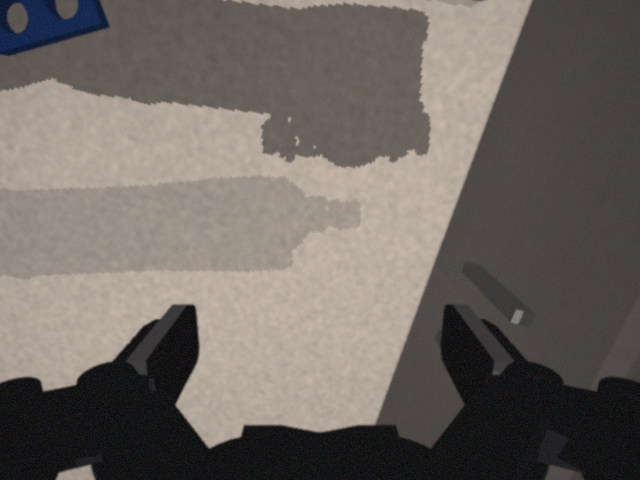

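Run:
```python
from h import *
a=load('scene0')['color'][:,:,::-1];b=load('side0')['color'][:,:,::-1]
z=lambda i,x,y,w,h,s:cv2.resize(i[y:y+h,x:x+w],None,fx=s,fy=s,interpolation=cv2.INTER_CUBIC)
cv2.imwrite('pics/c1.png',np.hstack([z(a,175,205,80,70,5),z(a,338,190,85,90,5)[:350]]) if 0 else z(a,338,188,90,95,6))
cv2.imwrite('pics/c2.png',z(b,240,200,110,55,7))
cv2.imwrite('pics/c3.png',np.hstack([z(a,175,205,80,70,5),z(b,230,295,90,70,4.0)[:,:] if 0 else cv2.resize(z(b,230,295,90,70,5),(450,350))])[:, :800])
for n,u,v,us,vs in [('post',211,234,275,316)]:
    print(tri([(load('scene0'),u,v),(load('side0'),us,vs)]))
```

```text
(array([ 483.67616167, -244.79571375,   42.71406104]), [np.float64(2.722153704245474), np.float64(2.7221537042453696)])
```

View pics/c1.png

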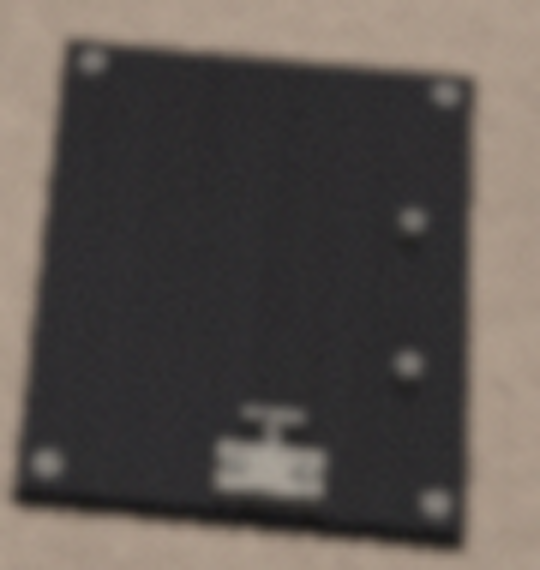

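View pics/c2.png

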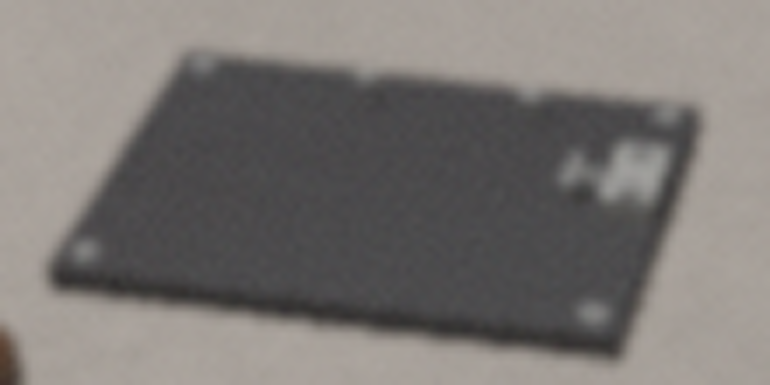

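View pics/c3.png

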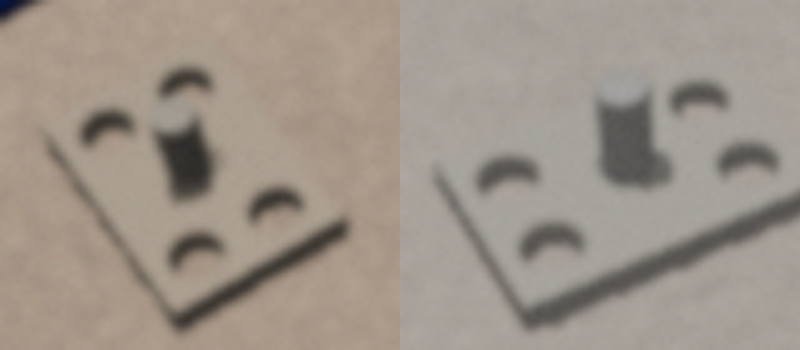

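Run:
```python
from h import *
s=load('scene0');d=load('side0')
m=lambda x,y,ox,oy,k:(ox+(x+.5)/k-.5,oy+(y+.5)/k-.5)
A=[(68,42),(472,78),(464,528),(18,492)]
B=[(190,52),(695,112),(618,345),(55,272)]
B=[B[0],None,None,None] if 0 else B
# scene order: (-x,-y),(-x,+y),(+x,+y),(+x,-y) ; side: TL=(-x,+y),TR=(+x,+y),BR=(+x,-y),BL=(-x,-y)
Bo=[B[3],B[0],B[1],B[2]]
for a,b in zip(A,Bo):
    pa=m(*a,338,188,6);pb=m(*b,240,200,7)
    X,r=tri([(s,*pa),(d,*pb)]);print(X.round(1),round(r[0],1),onz(s,*pa,12).round(1),onz(d,*pb,12).round(1))
for n,a in dict(dn=(412,218),df=(407,362),pad=(273,415)).items():
    print(n,onz(s,*m(*a,338,188,6),24).round(1))
P=m(175,112,175,205,5);Q=m(222,90,230,295,5)
print('post',tri([(s,*P),(d,*Q)]),onz(s,*P,59),onz(d,*Q,59))
for a in [(48,135),(180,318),(346,222)]: print('plate',onz(s,*m(*a,175,205,5),14).round(1))
for a in [(437-400,172),(528-400,318)]: print('plate side',onz(d,*m(*a,230,295,5),14).round(1))
```

```text
[395.1  92.5  10.3] 2.0 [394.  93.  12.] [397.2  87.3  12. ]
[438.7 254.5  11.8] 1.1 [437.5 255.   12. ] [439.7 252.5  12. ]
[645.7 197.9   9.6] 1.4 [645.6 197.9  12. ] [646.2 192.   12. ]
[604.   36.2   7.3] 0.9 [605.8  36.1  12. ] [604.2  28.5  12. ]
dn [511.9 209.4  24. ]
df [577.8 191.1  24. ]
pad [593.7 135.3  24. ]
post (array([ 479.09473351, -246.42160867,   57.03648413]), [np.float64(1.6874132804403086), np.float64(1.6874132804402597)]) [ 478.6358596 -245.5518729   59.       ] [ 480.64911027 -250.15846522   59.        ]
plate [ 449.5 -313.4   14. ]
plate [ 560.3 -253.4   14. ]
plate [ 519.6 -176.4   14. ]
plate side [ 404.4 -244.9   14. ]
plate side [ 445.9 -322.2   14. ]
```

{"name": "servo_tool", "arguments": {"increments": [{"dx": 3, "dy": 3.5, "dz": 0, "az": 0.11, "claw": -1}, {"dx": 6, "dy": 7, "dz": 0, "az": 0.23, "claw": -1}, {"dx": 9, "dy": 10.5, "dz": 0, "az": 0.35, "claw": -1}, {"dx": 12, "dy": 14, "dz": 0, "az": 0.47, "claw": -1}, {"dx": 15, "dy": 18, "dz": 0, "az": 0.59, "claw": -1}, {"dx": 18, "dy": 21.5, "dz": 0, "az": 0.71, "claw": -1}, {"dx": 20, "dy": 24, "dz": 0, "az": 0.82, "claw": -1}, {"dx": 22, "dy": 26, "dz": 0, "az": 0.94, "claw": -1}]}}

```text
invalid input at $.increments[0]: expected keys dx, dy, dz, ax, ay, az, claw
```

{"name": "servo_tool", "arguments": {"increments": [{"dx": 2, "dy": 3, "dz": 0, "az": 0.12, "claw": -1}, {"dx": 4, "dy": 6, "dz": 0, "az": 0.24, "claw": -1}, {"dx": 6, "dy": 9, "dz": 0, "az": 0.36, "claw": -1}, {"dx": 8, "dy": 11, "dz": 0, "az": 0.48, "claw": -1}, {"dx": 8.5, "dy": 12, "dz": 0, "az": 0.6, "claw": -1}, {"dx": 8.9, "dy": 12.1, "dz": 0, "az": 0.72, "claw": -1}, {"dx": 8.9, "dy": 12.1, "dz": 0, "az": 0.83, "claw": -1}, {"dx": 8.9, "dy": 12.1, "dz": 0, "az": 0.855, "claw": -1}]}}

```text
invalid input at $.increments[0]: expected keys dx, dy, dz, ax, ay, az, claw
```

Run:
```python
from h import *
im=grab('wrist','wrist1');s=read_state();print(s['clock'],s['eef_pos'],s['tool_rot'],s['qpos'].round(2),s['force'])
```

```text
0.2 [ 170.68133139 -626.82162271  230.75036858] [-1.57191636e+00 -1.45177899e-05 -2.87578389e+00] [ 1.24  0.63  0.04  1.52 -0.03  1.   -0.02] [0.7093173  0.39066844 0.46547953]
```

View pics/wrist1.png

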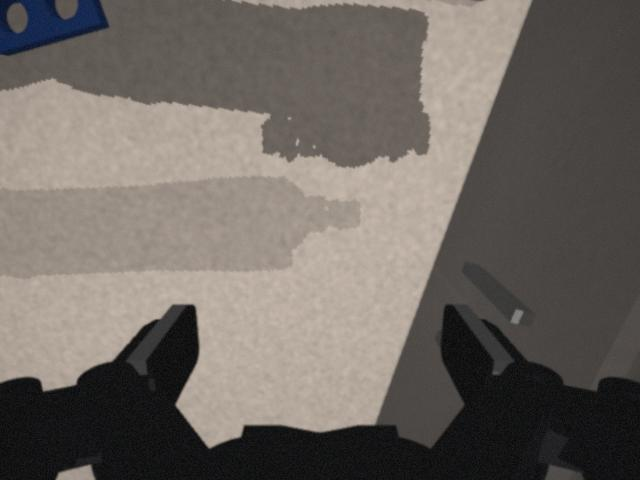

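Every key is needed in each row.

{"name": "servo_tool", "arguments": {"increments": [{"dx": 3, "dy": 3.5, "dz": 0, "ax": 0, "ay": 0, "az": 0.11, "claw": -1}, {"dx": 6, "dy": 7, "dz": 0, "ax": 0, "ay": 0, "az": 0.23, "claw": -1}, {"dx": 9, "dy": 10.5, "dz": 0, "ax": 0, "ay": 0, "az": 0.35, "claw": -1}, {"dx": 12, "dy": 14, "dz": 0, "ax": 0, "ay": 0, "az": 0.47, "claw": -1}, {"dx": 15, "dy": 18, "dz": 0, "ax": 0, "ay": 0, "az": 0.59, "claw": -1}, {"dx": 18, "dy": 21.5, "dz": 0, "ax": 0, "ay": 0, "az": 0.71, "claw": -1}, {"dx": 20, "dy": 24, "dz": 0, "ax": 0, "ay": 0, "az": 0.82, "claw": -1}, {"dx": 22, "dy": 26, "dz": 0, "ax": 0, "ay": 0, "az": 0.94, "claw": -1}]}}

```text
clock: 0.87
eef_pos: [386.3, -370.7, 231.4]
tool_rot: [-1.571, -0.0, -1.931]
force: [0.7, -0.5, -0.3]
width: 85.3
```

{"name": "servo_tool", "arguments": {"increments": [{"dx": 2, "dy": 3, "dz": 0, "ax": 0, "ay": 0, "az": 0.12, "claw": -1}, {"dx": 4, "dy": 6, "dz": 0, "ax": 0, "ay": 0, "az": 0.24, "claw": -1}, {"dx": 6, "dy": 9, "dz": 0, "ax": 0, "ay": 0, "az": 0.36, "claw": -1}, {"dx": 8, "dy": 11, "dz": 0, "ax": 0, "ay": 0, "az": 0.48, "claw": -1}, {"dx": 8.5, "dy": 12, "dz": 0, "ax": 0, "ay": 0, "az": 0.6, "claw": -1}, {"dx": 8.9, "dy": 12.1, "dz": 0, "ax": 0, "ay": 0, "az": 0.72, "claw": -1}, {"dx": 8.9, "dy": 12.1, "dz": 0, "ax": 0, "ay": 0, "az": 0.83, "claw": -1}, {"dx": 8.9, "dy": 12.1, "dz": 0, "ax": 0, "ay": 0, "az": 0.855, "claw": -1}]}}

```text
clock: 1.53
eef_pos: [475.0, -251.2, 231.1]
tool_rot: [-1.571, 0.001, -1.076]
force: [-0.3, -0.3, 0.5]
width: 85.4
```

Run:
```python
from h import *
im=grab('wrist','wrist1');s=read_state();print(s['clock'],s['eef_pos'],s['tool_rot'],s['qpos'].round(2),s['force'])
```

```text
1.5833 [ 474.65697532 -251.58931446  231.08635181] [-1.57091855e+00  5.70839806e-04 -1.07988159e+00] [ 0.76  0.5  -0.48  1.82  0.29  0.89  0.64] [ 0.44805848 -0.35632558  0.00091612]
```

View pics/wrist1.png

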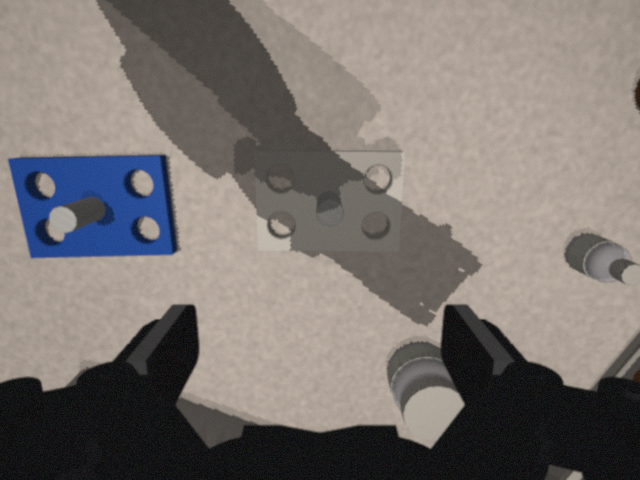

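Run:
```python
from h import *
w=load('wrist1');b=w['color'][:,:,::-1]
z=cv2.resize(b[135:265,235:420],None,fx=4,fy=4,interpolation=cv2.INTER_CUBIC)
z=np.clip(z.astype(float)*1.5,0,255).astype('uint8')
cv2.imwrite('pics/c4.png',z)
R=np.array(w['R']);print(-R.T@np.array(w['t']).ravel(),R[2]); print(proj(w,[[475,-251.4,231],[475,-251.4,60],[479,-247,59],[479,-247,14]]))
```

```text
[ 442.97952356 -190.74125678  373.92601953] [ 0.12897645 -0.23900935 -0.96241343]
[[317.90153755 310.30029447]
 [318.71969735 214.69275794]
 [325.8500096  211.96490849]
 [325.09536631 201.50904994]]
```

View pics/c4.png

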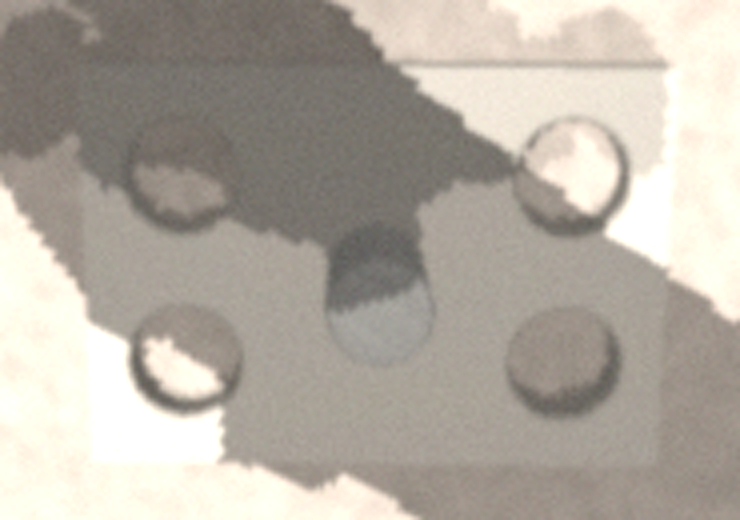

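Run:
```python
from h import *
w=load('wrist1');s=load('scene0');d=load('side0')
m=lambda x,y,ox,oy,k:(ox+(x+.5)/k-.5,oy+(y+.5)/k-.5)
p=m(380,313,235,135,4)
print('post59',onz(w,*p,59)); P=m(175,112,175,205,5);Q=m(222,90,230,295,5)
print(tri([(w,*p),(s,*P),(d,*Q)]))
print(tri([(w,*p),(s,*P)]),tri([(w,*p),(d,*Q)]))
C=np.array([onz(w,*m(*a,235,135,4),14)[:2] for a in [(82,65),(665,65),(657,462),(92,462)]])
print(C.round(1),C.mean(0)); 
for i,j in [(0,1),(3,2)]: v=C[j]-C[i];print(np.hypot(*v),np.arctan2(v[1],v[0]))
for i,j in [(3,0),(2,1)]: v=C[j]-C[i];print(np.hypot(*v),np.arctan2(v[1],v[0])-np.pi/2)
```

```text
post59 [ 481.96535546 -246.2310218    59.        ]
(array([ 480.40595747, -246.53496264,   58.00965062]), [np.float64(1.6772043406349453), np.float64(2.2503508234143164), np.float64(1.7209270080357078)])
(array([ 481.48052706, -245.20830454,   62.84953306]), [np.float64(0.3392081197780922), np.float64(0.3392081197780943)]) (array([ 481.34086114, -246.86868689,   56.22042982]), [np.float64(0.9755108725628561), np.float64(0.9755108725628888)])
[[ 404.8 -236.8]
 [ 515.4 -177.2]
 [ 560.6 -254.6]
 [ 445.9 -316.5]] [ 481.6752375  -246.27631399]
125.67952349461505 0.4944413331913216
130.3230492309674 0.4946073342079575
89.63651519674964 0.4769739775318973
89.65405607241689 0.5287788269242952
```

Run:
```python
from h import *
s=load('scene0');d=load('side0')
for n,u,v,z in [('jar',156,296,70),('vial',249,330,10),('dark',318,308,10),('big',384,335,10),('small',303,195,10),('beaker',489,203,5)]: print(n,onz(s,u,v,z).round())
```

```text
jar [ 646. -355.   70.]
vial [ 721. -177.   10.]
dark [692. -28.  10.]
big [773.  99.  10.]
small [377. -21.  10.]
beaker [466. 435.   5.]
```

{"name": "servo_tool", "arguments": {"increments": [{"dx": 0.6, "dy": 0.5, "dz": -4, "ax": 0, "ay": 0, "az": 0, "claw": -1}, {"dx": 0.68, "dy": 0.54, "dz": -8, "ax": 0, "ay": 0, "az": 0, "claw": -1}, {"dx": 0.68, "dy": 0.54, "dz": -12, "ax": 0, "ay": 0, "az": 0, "claw": -1}, {"dx": 0.68, "dy": 0.54, "dz": -14.5, "ax": 0, "ay": 0, "az": 0, "claw": -1}, {"dx": 0.68, "dy": 0.54, "dz": -15.5, "ax": 0, "ay": 0, "az": 0, "claw": -1}, {"dx": 0.68, "dy": 0.54, "dz": -15.5, "ax": 0, "ay": 0, "az": 0, "claw": -1}, {"dx": 0.68, "dy": 0.54, "dz": -15.5, "ax": 0, "ay": 0, "az": 0, "claw": -1}]}}

```text
clock: 2.17
eef_pos: [482.1, -246.5, 76.9]
tool_rot: [-1.57, -0.001, -1.082]
force: [0.9, -0.8, 0.9]
width: 85.6
```

Run:
```python
from h import *
im=grab('wrist','wrist2');s=read_state();print(s['clock'],s['eef_pos'],s['tool_rot'],s['force'])
print(proj(im,[[481.5,-246.2,59]]))
```

```text
2.2167 [ 482.77245629 -246.71334986   77.73547409] [-1.56924539 -0.0020307  -1.08192443] [0.17007539 0.13650462 1.27942944]
[[317.34200501 290.33339503]]
```

View pics/wrist2.png

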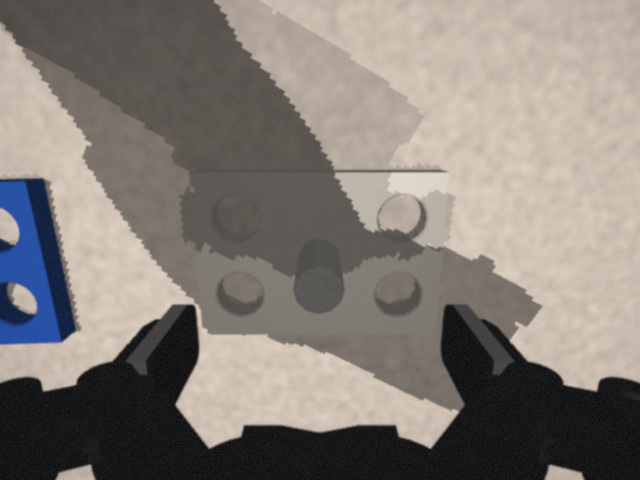

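{"name": "servo_tool", "arguments": {"increments": [{"dx": -0.03, "dy": 0.06, "dz": -2.5, "ax": 0, "ay": 0, "az": 0, "claw": -1}, {"dx": -0.03, "dy": 0.06, "dz": -4.5, "ax": 0, "ay": 0, "az": 0, "claw": -1}, {"dx": -0.03, "dy": 0.06, "dz": -5.6, "ax": 0, "ay": 0, "az": 0, "claw": -1}, {"dx": -0.03, "dy": 0.06, "dz": -5.6, "ax": 0, "ay": 0, "az": 0, "claw": -1}, {"dx": -0.03, "dy": 0.06, "dz": -5.6, "ax": 0, "ay": 0, "az": 0, "claw": -1}, {"dx": -0.03, "dy": 0.06, "dz": -5.6, "ax": 0, "ay": 0, "az": 0, "claw": -1}]}}

```text
clock: 2.72
eef_pos: [482.4, -246.0, 21.7]
tool_rot: [-1.569, -0.002, -1.081]
force: [0.3, -1.6, 0.0]
width: 85.3
```

{"name": "servo_tool", "arguments": {"increments": [{"dx": 0, "dy": 0, "dz": 0, "ax": 0, "ay": 0, "az": 0, "claw": 0}, {"dx": 0, "dy": 0, "dz": 0, "ax": 0, "ay": 0, "az": 0, "claw": 1}, {"dx": 0, "dy": 0, "dz": 0, "ax": 0, "ay": 0, "az": 0, "claw": 1}, {"dx": 0, "dy": 0, "dz": 0, "ax": 0, "ay": 0, "az": 0, "claw": 1}, {"dx": 0, "dy": 0, "dz": 0, "ax": 0, "ay": 0, "az": 0, "claw": 1}, {"dx": 0, "dy": 0, "dz": 0, "ax": 0, "ay": 0, "az": 0, "claw": 1}, {"dx": 0, "dy": 0, "dz": 0, "ax": 0, "ay": 0, "az": 0, "claw": 1}, {"dx": 0, "dy": 0, "dz": 0, "ax": 0, "ay": 0, "az": 0, "claw": 1}]}}

```text
clock: 3.38
eef_pos: [481.4, -245.7, 20.7]
tool_rot: [-1.571, -0.0, -1.081]
force: [-0.6, -1.2, 6.1]
width: 20.7
```

Run:
```python
from h import *
im=grab('wrist','wrist3');s=read_state();print(s['clock'],s['eef_pos'],s['tool_rot'],s['force'],s['width'])
```

```text
3.4333 [ 481.330075   -245.71223902   20.65713032] [-1.57085743e+00 -3.00078785e-04 -1.08092088e+00] [-1.2010533  -0.34372193  5.24153683] 20.910678106271785
```

View pics/wrist3.png

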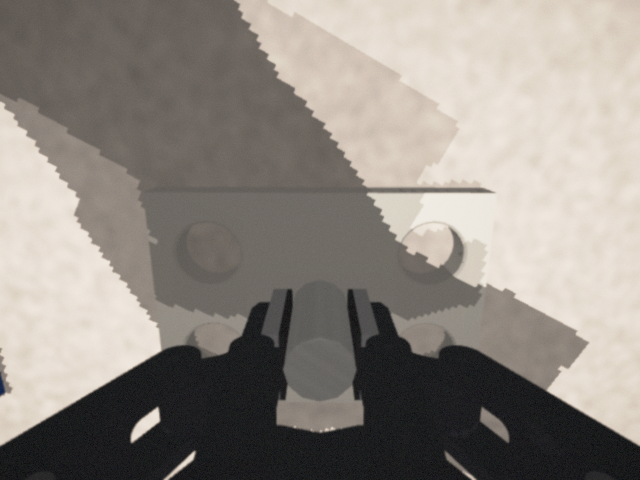

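{"name": "servo_tool", "arguments": {"increments": [{"dx": 0, "dy": 0, "dz": 1, "ax": 0, "ay": 0, "az": 0, "claw": 1}, {"dx": 0, "dy": 0, "dz": 3, "ax": 0, "ay": 0, "az": 0, "claw": 1}, {"dx": 0, "dy": 0, "dz": 6, "ax": 0, "ay": 0, "az": 0, "claw": 1}, {"dx": 0, "dy": 0, "dz": 9, "ax": 0, "ay": 0, "az": 0, "claw": 1}, {"dx": 0, "dy": 0, "dz": 12, "ax": 0, "ay": 0, "az": 0, "claw": 1}, {"dx": 0, "dy": 0, "dz": 13, "ax": 0, "ay": 0, "az": 0, "claw": 1}, {"dx": 0, "dy": 0, "dz": 13, "ax": 0, "ay": 0, "az": 0, "claw": 1}, {"dx": 0, "dy": 0, "dz": 13, "ax": 0, "ay": 0, "az": 0, "claw": 1}]}}

```text
clock: 4.1
eef_pos: [480.4, -245.6, 149.6]
tool_rot: [-1.572, 0.001, -1.081]
force: [0.0, -0.2, -5.6]
width: 20.9
```

{"name": "servo_tool", "arguments": {"increments": [{"dx": 0.1, "dy": 1.5, "dz": 0, "ax": 0, "ay": 0, "az": -0.03, "claw": 1}, {"dx": 0.3, "dy": 4, "dz": 0, "ax": 0, "ay": 0, "az": -0.08, "claw": 1}, {"dx": 0.5, "dy": 7, "dz": 0, "ax": 0, "ay": 0, "az": -0.14, "claw": 1}, {"dx": 0.7, "dy": 10, "dz": 0, "ax": 0, "ay": 0, "az": -0.2, "claw": 1}, {"dx": 0.9, "dy": 13, "dz": 0, "ax": 0, "ay": 0, "az": -0.26, "claw": 1}, {"dx": 1.1, "dy": 16, "dz": 0, "ax": 0, "ay": 0, "az": -0.32, "claw": 1}, {"dx": 1.3, "dy": 19, "dz": 0, "ax": 0, "ay": 0, "az": -0.38, "claw": 1}, {"dx": 1.5, "dy": 22, "dz": 0, "ax": 0, "ay": 0, "az": -0.44, "claw": 1}]}}

```text
clock: 4.77
eef_pos: [494.3, -24.3, 147.9]
tool_rot: [-1.576, 0.0, -1.524]
force: [1.1, -0.0, -6.6]
width: 20.6
```

{"name": "servo_tool", "arguments": {"increments": [{"dx": 0.2, "dy": 3, "dz": 0, "ax": 0, "ay": 0, "az": -0.06, "claw": 1}, {"dx": 0.5, "dy": 6, "dz": 0, "ax": 0, "ay": 0, "az": -0.12, "claw": 1}, {"dx": 0.8, "dy": 9, "dz": 0, "ax": 0, "ay": 0, "az": -0.18, "claw": 1}, {"dx": 1.1, "dy": 12, "dz": 0, "ax": 0, "ay": 0, "az": -0.24, "claw": 1}, {"dx": 1.3, "dy": 14.5, "dz": 0, "ax": 0, "ay": 0, "az": -0.29, "claw": 1}, {"dx": 1.4, "dy": 16.2, "dz": 0, "ax": 0, "ay": 0, "az": -0.32, "claw": 1}, {"dx": 1.4, "dy": 16.7, "dz": 0, "ax": 0, "ay": 0, "az": -0.323, "claw": 1}, {"dx": 1.4, "dy": 16.7, "dz": 0, "ax": 0, "ay": 0, "az": -0.323, "claw": 1}]}}

```text
clock: 5.43
eef_pos: [508.6, 142.9, 148.2]
tool_rot: [-1.574, -0.002, -1.84]
force: [-0.2, -0.4, -6.3]
width: 21.0
```

Run:
```python
from h import *
im=grab('wrist','wrist4');s=read_state();print(s['clock'],s['eef_pos'],s['tool_rot'],s['qpos'].round(2),s['force'],s['torque'],s['width'])
```

```text
5.4833 [508.81905801 140.79861541 148.502642  ] [-1.57383539 -0.00297289 -1.84184372] [-0.21  0.58 -0.16  1.93  0.15  0.65 -0.74] [ 0.40591948  0.26191886 -5.69816632] [-0.10519492 -0.01143387  0.01774272] 20.727719371150407
```

View pics/wrist4.png

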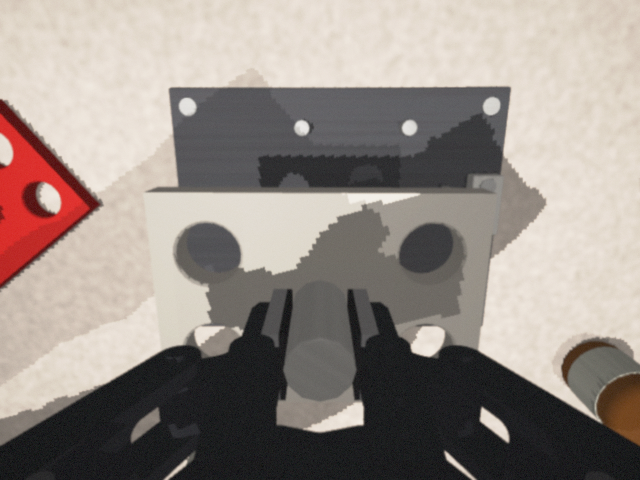

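Run:
```python
from h import *
w=load('wrist4');b=w['color'].astype(int)
g=b.min(2)
pts=[]
for x0,x1,y0,y1 in [(290,318,115,140),(398,424,115,140),(178,198,95,118),(481,502,95,118)]:
    mk=(g[y0:y1,x0:x1]>140).astype('uint8'); M=cv2.moments(mk,True); pts.append((x0+M['m10']/M['m00'],y0+M['m01']/M['m00']));print(pts[-1],M['m00'])
dn=onz(w,*pts[0],24);df=onz(w,*pts[1],24);print(dn,df,np.hypot(*(df-dn)[:2]),np.arctan2(*(df-dn)[[1,0]]))
s=load('scene0')
m=lambda x,y,ox,oy,k:(ox+(x+.5)/k-.5,oy+(y+.5)/k-.5)
print(tri([(w,*pts[0]),(s,*m(412,216,338,188,6))]),tri([(w,*pts[1]),(s,*m(407,361,338,188,6))]))
e=df-dn;e=e[:2]/np.hypot(*e[:2]);n=np.array([-e[1],e[0]]);o=dn[:2]+24*e-60*n;print('origin',o,e)
# bed edge
for q in [(170,88),(509,88)]: print(onz(w,*q,12))
print('screws',onz(w,*pts[2],12),onz(w,*pts[3],12))
# plate edge top far
und=148.4-21
cols=[]
for u in range(165,480,15):
    col=g[170:205,u]; cols.append((u,170+int(np.argmax(np.diff(col)))))
print(cols)
for q in [(147,191.5),(492,191.5)]: print('plate',onz(w,*q,und+14))
X=np.array([480,0,0.])
print(proj(w,[[508.8,141,148.4]]))
```

```text
(301.22872340425533, 127.42553191489361) 188.0
(409.07106598984774, 127.40101522842639) 197.0
(187.14942528735634, 106.29885057471265) 261.0
(491.1666666666667, 105.54761904761905) 252.0
[515.4299206  209.94481414  24.        ] [580.82516359 191.89927309  24.        ] 67.83936436278256 -0.269245278105867
(array([515.19593997, 208.91852457,  29.50536506]), [np.float64(1.1280813297195447), np.float64(1.1280813297194687)]) (array([579.76572089, 191.18924643,  27.27039221]), [np.float64(1.0117240343954332), np.float64(1.0117240343953584)])
origin [522.60500801 145.72240278] [ 0.96397193 -0.26600398]
[440.53202918 255.44667032  12.        ]
[649.36547691 197.75658591  12.        ]
screws [447.16189712 242.13979816  12.        ] [636.90338663 190.24383763  12.        ]
[(165, 191), (180, 191), (195, 191), (210, 191), (225, 192), (240, 192), (255, 192), (270, 192), (285, 192), (300, 192), (315, 192), (330, 192), (345, 192), (360, 192), (375, 192), (390, 192), (405, 192), (420, 192), (435, 192), (450, 193), (465, 193)]
plate [460.01570684 202.79545859 141.4       ]
plate [582.1962044  169.23045215 141.4       ]
[[319.41808548 315.62802104]]
```

Run:
```python
from h import *
w=load('wrist4');b=w['color'][:,:,::-1]
cv2.imwrite('pics/c5.png',cv2.resize(b[75:255,140:520],None,fx=2.1,fy=2.1,interpolation=cv2.INTER_CUBIC))
```

```text
(no output)
```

View pics/c5.png

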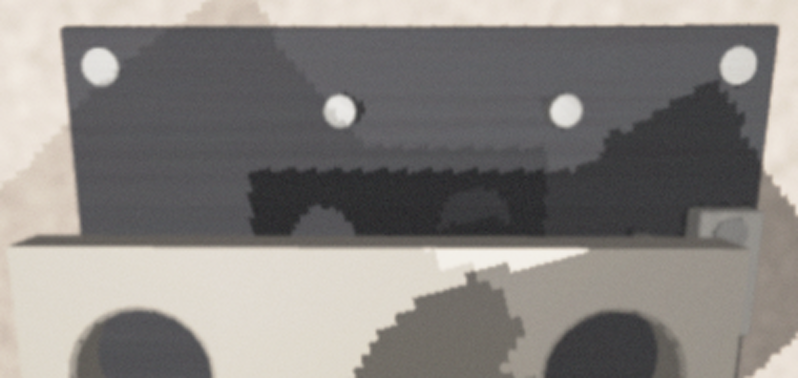

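{"name": "servo_tool", "arguments": {"increments": [{"dx": 0.3, "dy": 0, "dz": -3, "ax": 0, "ay": 0, "az": 0, "claw": 1}, {"dx": 0.3, "dy": 0, "dz": -6, "ax": 0, "ay": 0, "az": 0, "claw": 1}, {"dx": 0.3, "dy": 0, "dz": -9, "ax": 0, "ay": 0, "az": 0, "claw": 1}, {"dx": 0.3, "dy": 0, "dz": -10.3, "ax": 0, "ay": 0, "az": 0, "claw": 1}, {"dx": 0.3, "dy": 0, "dz": -10.6, "ax": 0, "ay": 0, "az": 0, "claw": 1}, {"dx": 0.3, "dy": 0, "dz": -10.6, "ax": 0, "ay": 0, "az": 0, "claw": 1}, {"dx": 0.3, "dy": 0, "dz": -10.6, "ax": 0, "ay": 0, "az": 0, "claw": 1}, {"dx": 0.3, "dy": 0, "dz": -10.6, "ax": 0, "ay": 0, "az": 0, "claw": 1}]}}

```text
clock: 6.15
eef_pos: [514.4, 141.0, 45.5]
tool_rot: [-1.569, 0.001, -1.845]
force: [0.3, 0.2, -5.2]
width: 20.6
```

Run:
```python
from h import *
im=grab('wrist','wrist5');s=read_state();print(s['clock'],s['eef_pos'],s['tool_rot'],s['force'],s['torque'],s['width'])
```

```text
6.2 [514.39123336 141.21480564  45.5567518 ] [-1.56862318e+00  1.25881383e-03 -1.84438658e+00] [ 0.5495491  -0.4561937  -5.45098903] [ 0.0227798  -0.02813061  0.02482238] 20.368568842683693
```

View pics/wrist5.png

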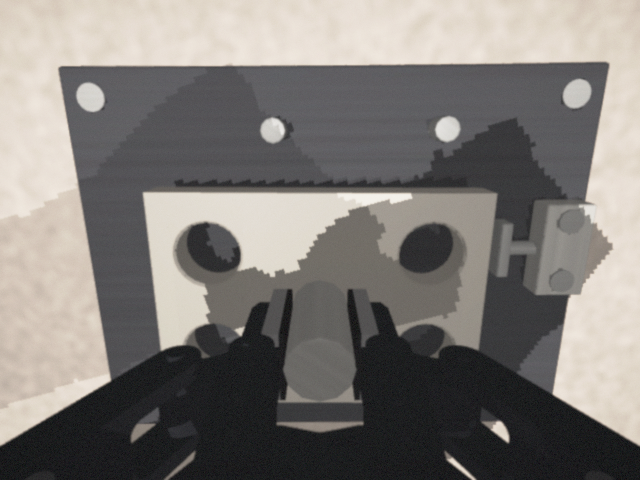

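Run:
```python
from h import *
w=load('wrist5')
b=w['color'][:,:,::-1]
cv2.imwrite('pics/c6.png',cv2.resize(b[180:320,440:620],None,fx=4,fy=4,interpolation=cv2.INTER_CUBIC))
g=w['color'].astype(int).min(2);pts=[]
for x0,x1,y0,y1 in [(258,287,115,146),(434,461,115,146)]:
    mk=(g[y0:y1,x0:x1]>135).astype('uint8'); M=cv2.moments(mk,True); pts.append((x0+M['m10']/M['m00'],y0+M['m01']/M['m00']));print(pts[-1],M['m00'])
dn=onz(w,*pts[0],24);df=onz(w,*pts[1],24);e=df-dn;L=np.hypot(*e[:2]);e=e[:2]/L;n=np.array([-e[1],e[0]]);o=dn[:2]+24*e-60*n
print(L,np.arctan2(e[1],e[0]),o)
f=lambda p:((p[:2]-o)@e,(p[:2]-o)@n)
print('tcp',f(np.array([514.4,141.1])))
for q in [(144,192),(496,192)]: print('plate',f(onz(w,*q,24.8+14)))
for q in [(503,222),(496,274)]: print('pad',f(onz(w,*q,24)),f(onz(w,*q,22)))
for q in [(61,67),(608,64)]: print('bed',f(onz(w,*q,12)))
```

```text
(272.19214876033055, 129.7995867768595) 484.0
(447.33398058252425, 128.5514563106796) 515.0
67.90601689980141 -0.26779763791447325 [522.73065973 145.72901062]
tcp (np.float64(-6.808847422747181), np.float64(-6.668375188439949))
plate (np.float64(-70.17566691915198), np.float64(38.34364818786568))
plate (np.float64(59.05721516430482), np.float64(37.53641041843951))
pad (np.float64(69.75726278106112), np.float64(22.643379675729637)) (np.float64(70.67907352606615), np.float64(22.163835798784387))
pad (np.float64(69.41376286752264), np.float64(-0.16442557712156608)) (np.float64(70.33139158296093), np.float64(-0.9216490462850244))
bed (np.float64(-108.05316776286236), np.float64(84.04686058104674))
bed (np.float64(108.90790104649004), np.float64(83.80972011361766))
```

View pics/c6.png

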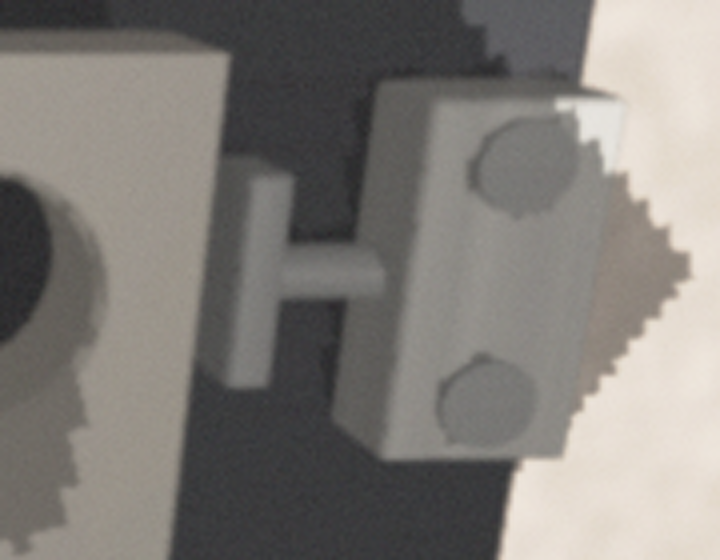

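{"name": "servo_tool", "arguments": {"increments": [{"dx": 0, "dy": 0, "dz": -0.5, "ax": 0, "ay": 0, "az": 0, "claw": 1}, {"dx": 0, "dy": 0, "dz": -0.8, "ax": 0, "ay": 0, "az": 0, "claw": 1}, {"dx": 0, "dy": 0, "dz": -1.0, "ax": 0, "ay": 0, "az": 0, "claw": 1}, {"dx": 0, "dy": 0, "dz": -1.0, "ax": 0, "ay": 0, "az": 0, "claw": 1}, {"dx": 0, "dy": 0, "dz": -1.0, "ax": 0, "ay": 0, "az": 0, "claw": 1}]}}

```text
clock: 6.62
eef_pos: [513.1, 141.4, 34.2]
tool_rot: [-1.571, -0.0, -1.844]
force: [1.3, 0.2, -5.9]
width: 20.6
```

{"name": "servo_tool", "arguments": {"increments": [{"dx": 0, "dy": 0, "dz": -0.05, "ax": 0, "ay": 0, "az": 0, "claw": 1}, {"dx": 0, "dy": 0, "dz": -0.1, "ax": 0, "ay": 0, "az": 0, "claw": 1}]}}

```text
clock: 6.78
eef_pos: [513.4, 141.5, 33.4]
tool_rot: [-1.571, 0.0, -1.844]
force: [-0.1, -0.2, -4.6]
width: 20.3
```

{"name": "servo_tool", "arguments": {"increments": [{"dx": 0, "dy": 0, "dz": -0.05, "ax": 0, "ay": 0, "az": 0, "claw": 1}, {"dx": 0, "dy": 0, "dz": -0.05, "ax": 0, "ay": 0, "az": 0, "claw": 1}]}}

```text
clock: 6.95
eef_pos: [513.3, 141.4, 32.7]
tool_rot: [-1.571, -0.0, -1.844]
force: [-0.4, 0.1, -5.8]
width: 20.4
```

{"name": "servo_tool", "arguments": {"increments": [{"dx": 0, "dy": 0, "dz": -0.03, "ax": 0, "ay": 0, "az": 0, "claw": 1}, {"dx": 0, "dy": 0, "dz": -0.03, "ax": 0, "ay": 0, "az": 0, "claw": 1}]}}

```text
clock: 7.12
eef_pos: [513.3, 141.4, 32.7]
tool_rot: [-1.571, 0.0, -1.844]
force: [-0.2, -0.1, -3.4]
width: 20.4
```

{"name": "servo_tool", "arguments": {"increments": [{"dx": 0, "dy": 0, "dz": -0.03, "ax": 0, "ay": 0, "az": 0, "claw": 1}, {"dx": 0, "dy": 0, "dz": -0.03, "ax": 0, "ay": 0, "az": 0, "claw": 1}]}}

```text
clock: 7.28
eef_pos: [513.3, 141.4, 32.7]
tool_rot: [-1.571, 0.0, -1.844]
force: [-2.5, -0.6, 2.4]
width: 20.6
```

{"name": "servo_tool", "arguments": {"increments": [{"dx": 0, "dy": 0, "dz": -0.03, "ax": 0, "ay": 0, "az": 0, "claw": 1}, {"dx": 0, "dy": 0, "dz": -0.03, "ax": 0, "ay": 0, "az": 0, "claw": 1}]}}

```text
clock: 7.45
eef_pos: [513.3, 141.4, 32.7]
tool_rot: [-1.57, 0.0, -1.844]
force: [-1.9, 0.2, 6.0]
width: 20.9
```

{"name": "servo_tool", "arguments": {"increments": [{"dx": 0, "dy": 0, "dz": 0.04, "ax": 0, "ay": 0, "az": 0, "claw": 1}, {"dx": 0.05, "dy": 0.2, "dz": 0.04, "ax": 0, "ay": 0, "az": 0, "claw": 1}, {"dx": 0.15, "dy": 0.5, "dz": 0.04, "ax": 0, "ay": 0, "az": 0, "claw": 1}, {"dx": 0.23, "dy": 0.85, "dz": 0.04, "ax": 0, "ay": 0, "az": 0, "claw": 1}, {"dx": 0.32, "dy": 1.15, "dz": 0.04, "ax": 0, "ay": 0, "az": 0, "claw": 1}, {"dx": 0.35, "dy": 1.25, "dz": 0.04, "ax": 0, "ay": 0, "az": 0, "claw": 1}, {"dx": 0.35, "dy": 1.25, "dz": 0.04, "ax": 0, "ay": 0, "az": 0, "claw": 1}]}}

```text
clock: 8.03
eef_pos: [517.6, 154.5, 32.7]
tool_rot: [-1.57, 0.001, -1.844]
force: [-0.3, -2.3, 4.9]
width: 20.4
```

```bash
cat > look.py <<'E'
from h import *
import sys
w=grab('wrist',sys.argv[1]);st=read_state()
g=w['color'].astype(int).min(2)
b=w['color'][:,:,::-1]
o=np.array([522.7,145.7]);a=-0.268;e=np.array([np.cos(a),np.sin(a)]);n=np.array([-e[1],e[0]])
t=st['eef_pos'];F=st['force']
print(st['clock'],'tcp',t.round(2),'bed',((t[:2]-o)@e).round(2),((t[:2]-o)@n).round(2),'F bed x,y,z',(F[:2]@e).round(2),(F[:2]@n).round(2),F[2].round(2),'tq',st['torque'].round(3),st['tool_rot'].round(4))
cv2.imwrite('pics/'+sys.argv[1]+'c.png',cv2.resize(b[80:330,120:620],None,fx=1.6,fy=1.6,interpolation=cv2.INTER_CUBIC))
E
python3 look.py wrist6
```

```text
8.0833 tcp [517.61 154.45  32.66] bed -7.23 7.09 F bed x,y,z 0.76 -1.67 5.14 tq [-0.345  0.312  0.043] [-1.5695e+00  9.0000e-04 -1.8436e+00]
```

View pics/wrist6c.png

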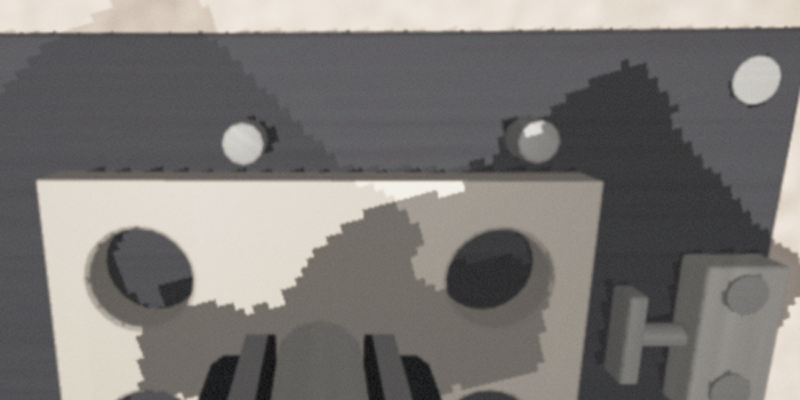

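{"name": "servo_tool", "arguments": {"increments": [{"dx": 0.01, "dy": 0.05, "dz": 0.03, "ax": 0, "ay": 0, "az": 0, "claw": 1}, {"dx": 0.03, "dy": 0.1, "dz": 0.03, "ax": 0, "ay": 0, "az": 0, "claw": 1}, {"dx": 0.04, "dy": 0.15, "dz": 0.03, "ax": 0, "ay": 0, "az": 0, "claw": 1}, {"dx": 0.04, "dy": 0.15, "dz": 0.03, "ax": 0, "ay": 0, "az": 0, "claw": 1}]}}

```text
clock: 8.42
eef_pos: [517.6, 155.4, 32.7]
tool_rot: [-1.57, 0.0, -1.844]
force: [0.2, -2.1, 3.9]
width: 20.7
```

```bash
python3 look.py wrist7
```

```text
8.4667 tcp [517.6  155.38  32.68] bed -7.48 7.99 F bed x,y,z 0.92 -3.33 2.53 tq [-0.543  0.035  0.004] [-1.5702e+00  3.0000e-04 -1.8439e+00]
```

{"name": "servo_tool", "arguments": {"increments": [{"dx": 0.01, "dy": 0.04, "dz": 0, "ax": 0, "ay": 0, "az": 0, "claw": 1}, {"dx": 0.01, "dy": 0.04, "dz": 0, "ax": 0, "ay": 0, "az": 0, "claw": 1}]}}

```text
clock: 8.63
eef_pos: [517.6, 155.8, 32.7]
tool_rot: [-1.57, 0.0, -1.844]
force: [-0.2, -3.0, 3.6]
width: 20.5
```

{"name": "servo_tool", "arguments": {"increments": [{"dx": 0.01, "dy": 0.04, "dz": 0, "ax": 0, "ay": 0, "az": 0, "claw": 1}, {"dx": 0.01, "dy": 0.04, "dz": 0, "ax": 0, "ay": 0, "az": 0, "claw": 1}]}}

```text
clock: 8.8
eef_pos: [517.6, 156.3, 32.7]
tool_rot: [-1.571, 0.0, -1.844]
force: [0.4, -2.1, 3.8]
width: 20.5
```

{"name": "servo_tool", "arguments": {"increments": [{"dx": 0.01, "dy": 0.04, "dz": 0, "ax": 0, "ay": 0, "az": 0, "claw": 1}, {"dx": 0.01, "dy": 0.04, "dz": 0, "ax": 0, "ay": 0, "az": 0, "claw": 1}]}}

```text
clock: 8.97
eef_pos: [517.6, 156.6, 32.6]
tool_rot: [-1.571, 0.0, -1.844]
force: [0.1, -3.9, 4.7]
width: 20.5
```

{"name": "servo_tool", "arguments": {"increments": [{"dx": 0.01, "dy": 0.03, "dz": 0, "ax": 0, "ay": 0, "az": 0, "claw": 1}, {"dx": 0.01, "dy": 0.03, "dz": 0, "ax": 0, "ay": 0, "az": 0, "claw": 1}]}}

```text
clock: 9.13
eef_pos: [517.6, 156.9, 32.7]
tool_rot: [-1.571, -0.0, -1.844]
force: [-0.8, -2.9, 4.7]
width: 20.6
```

{"name": "servo_tool", "arguments": {"increments": [{"dx": 0.01, "dy": 0.03, "dz": 0, "ax": 0, "ay": 0, "az": 0, "claw": 1}, {"dx": 0.01, "dy": 0.03, "dz": 0, "ax": 0, "ay": 0, "az": 0, "claw": 1}]}}

```text
clock: 9.3
eef_pos: [517.6, 157.2, 32.7]
tool_rot: [-1.571, -0.0, -1.844]
force: [0.0, -3.0, 3.8]
width: 20.3
```

```bash
python3 look.py wrist8
```

```text
9.35 tcp [517.61 157.15  32.65] bed -7.94 9.69 F bed x,y,z 0.36 -3.86 5.81 tq [-0.736  0.023  0.042] [-1.5709e+00 -1.0000e-04 -1.8439e+00]
```

View pics/wrist8c.png

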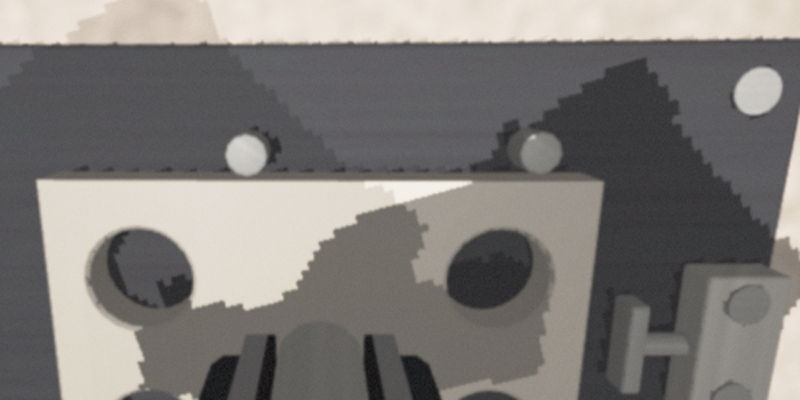

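{"name": "servo_tool", "arguments": {"increments": [{"dx": 0.01, "dy": 0.02, "dz": 0, "ax": 0, "ay": 0, "az": 0.004, "claw": 1}, {"dx": 0.01, "dy": 0.02, "dz": 0, "ax": 0, "ay": 0, "az": 0.004, "claw": 1}]}}

```text
clock: 9.52
eef_pos: [517.7, 157.4, 32.7]
tool_rot: [-1.571, -0.0, -1.84]
force: [0.1, -3.4, 5.0]
width: 20.3
```

{"name": "servo_tool", "arguments": {"increments": [{"dx": 0.01, "dy": 0.02, "dz": 0, "ax": 0, "ay": 0, "az": 0.003, "claw": 1}, {"dx": 0.01, "dy": 0.02, "dz": 0, "ax": 0, "ay": 0, "az": 0.003, "claw": 1}]}}

```text
clock: 9.68
eef_pos: [517.7, 157.6, 32.7]
tool_rot: [-1.571, -0.0, -1.837]
force: [-0.7, -3.7, 5.5]
width: 20.8
```

```bash
python3 look.py wrist9
```

```text
9.7333 tcp [517.7  157.63  32.64] bed -7.98 10.18 F bed x,y,z 0.35 -2.67 4.88 tq [-0.657  0.075  0.015] [-1.5711e+00 -1.0000e-04 -1.8368e+00]
```

{"name": "servo_tool", "arguments": {"increments": [{"dx": 0.01, "dy": 0.03, "dz": 0.02, "ax": 0, "ay": 0, "az": 0, "claw": 1}, {"dx": 0.01, "dy": 0.03, "dz": 0.02, "ax": 0, "ay": 0, "az": 0, "claw": 1}]}}

```text
clock: 9.9
eef_pos: [517.7, 157.9, 32.7]
tool_rot: [-1.571, -0.0, -1.837]
force: [-0.2, -2.2, 4.0]
width: 20.7
```

{"name": "servo_tool", "arguments": {"increments": [{"dx": 0.01, "dy": 0.03, "dz": 0, "ax": 0, "ay": 0, "az": 0, "claw": 1}, {"dx": 0.01, "dy": 0.03, "dz": 0, "ax": 0, "ay": 0, "az": 0, "claw": 1}]}}

```text
clock: 10.07
eef_pos: [517.8, 157.9, 32.7]
tool_rot: [-1.571, -0.001, -1.837]
force: [-1.3, -3.7, 2.9]
width: 20.9
```

```bash
python3 look.py wrist10
```

```text
10.1167 tcp [517.75 157.87  32.65] bed -8.0 10.43 F bed x,y,z -0.24 -4.7 3.44 tq [-0.874  0.125  0.015] [-1.5714e+00 -7.0000e-04 -1.8370e+00]
```

View pics/wrist10c.png

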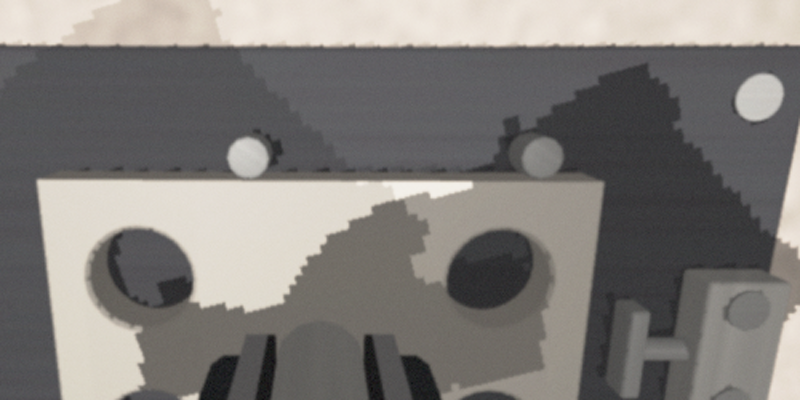

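{"name": "servo_tool", "arguments": {"increments": [{"dx": 0.01, "dy": 0.03, "dz": 0, "ax": 0, "ay": 0, "az": 0, "claw": 1}, {"dx": 0.01, "dy": 0.03, "dz": 0, "ax": 0, "ay": 0, "az": 0, "claw": 1}]}}

```text
clock: 10.28
eef_pos: [517.8, 157.9, 32.7]
tool_rot: [-1.572, -0.001, -1.837]
force: [-1.1, -4.4, 4.2]
width: 20.4
```

{"name": "servo_tool", "arguments": {"increments": [{"dx": 0.01, "dy": 0.03, "dz": 0, "ax": 0, "ay": 0, "az": 0, "claw": 1}, {"dx": 0.01, "dy": 0.03, "dz": 0, "ax": 0, "ay": 0, "az": 0, "claw": 1}]}}

```text
clock: 10.45
eef_pos: [517.7, 157.9, 32.7]
tool_rot: [-1.572, -0.002, -1.837]
force: [-1.2, -5.3, 3.5]
width: 20.6
```

```bash
python3 look.py wrist11
```

```text
10.5 tcp [517.75 157.94  32.66] bed -8.01 10.5 F bed x,y,z -0.25 -5.77 4.01 tq [-1.027  0.248  0.028] [-1.5717e+00 -1.5000e-03 -1.8372e+00]
```

{"name": "servo_tool", "arguments": {"increments": [{"dx": 0.01, "dy": 0.05, "dz": 0, "ax": 0, "ay": 0, "az": 0, "claw": 1}, {"dx": 0.02, "dy": 0.09, "dz": 0, "ax": 0, "ay": 0, "az": 0, "claw": 1}, {"dx": 0.02, "dy": 0.09, "dz": 0, "ax": 0, "ay": 0, "az": 0, "claw": 1}]}}

```text
clock: 10.75
eef_pos: [517.7, 158.0, 32.7]
tool_rot: [-1.572, -0.003, -1.838]
force: [-2.2, -7.9, 4.1]
width: 20.7
```

{"name": "servo_tool", "arguments": {"increments": [{"dx": 0.01, "dy": 0.04, "dz": 0, "ax": 0, "ay": 0, "az": 0, "claw": 1}, {"dx": 0.02, "dy": 0.08, "dz": 0, "ax": 0, "ay": 0, "az": 0, "claw": 1}, {"dx": 0.02, "dy": 0.08, "dz": 0, "ax": 0, "ay": 0, "az": 0, "claw": 1}]}}

```text
clock: 11.0
eef_pos: [517.8, 158.0, 32.7]
tool_rot: [-1.572, -0.004, -1.838]
force: [-2.3, -8.2, 6.4]
width: 20.4
```

```bash
python3 look.py wrist12
```

```text
11.05 tcp [517.77 157.98  32.67] bed -8.0 10.54 F bed x,y,z 0.63 -8.59 5.42 tq [-1.656  0.267  0.05 ] [-1.5722 -0.0039 -1.8381]
```

{"name": "servo_tool", "arguments": {"increments": [{"dx": 0.02, "dy": 0.07, "dz": 0, "ax": 0, "ay": 0, "az": 0.001, "claw": 1}, {"dx": 0.04, "dy": 0.14, "dz": 0, "ax": 0, "ay": 0, "az": 0.002, "claw": 1}, {"dx": 0.04, "dy": 0.14, "dz": 0, "ax": 0, "ay": 0, "az": 0.002, "claw": 1}]}}

```text
clock: 11.3
eef_pos: [517.8, 158.1, 32.8]
tool_rot: [-1.573, -0.006, -1.837]
force: [-2.3, -10.8, 8.5]
width: 20.9
```

```bash
python3 look.py wrist13
```

```text
11.35 tcp [517.78 158.04  32.73] bed -8.01 10.6 F bed x,y,z 0.35 -11.62 7.88 tq [-2.068  0.422 -0.009] [-1.5727 -0.0058 -1.8371]
```

View pics/wrist13c.png

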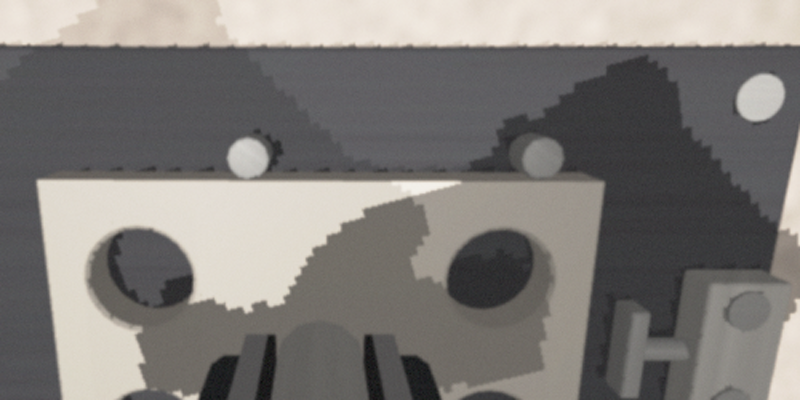

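{"name": "servo_tool", "arguments": {"increments": [{"dx": 0.02, "dy": 0.06, "dz": 0.03, "ax": 0, "ay": 0, "az": 0.002, "claw": 1}, {"dx": 0.03, "dy": 0.12, "dz": 0.04, "ax": 0, "ay": 0, "az": 0.004, "claw": 1}, {"dx": 0.03, "dy": 0.12, "dz": 0.04, "ax": 0, "ay": 0, "az": 0.004, "claw": 1}, {"dx": 0.03, "dy": 0.12, "dz": 0.04, "ax": 0, "ay": 0, "az": 0.004, "claw": 1}]}}

```text
clock: 11.68
eef_pos: [517.8, 158.2, 32.9]
tool_rot: [-1.573, -0.007, -1.834]
force: [-2.7, -11.9, 6.8]
width: 20.8
```

```bash
python3 look.py wrist14;python3 look.py wrist14
```

```text
11.7333 tcp [517.83 158.17  32.88] bed -8.0 10.74 F bed x,y,z 0.6 -11.71 6.86 tq [-2.508  0.358 -0.06 ] [-1.5732 -0.0073 -1.8341]
11.7833 tcp [517.82 158.15  32.87] bed -8.01 10.71 F bed x,y,z 1.19 -12.7 6.37 tq [-2.517  0.342 -0.046] [-1.5732 -0.0073 -1.8341]
```

{"name": "servo_tool", "arguments": {"increments": [{"dx": 0.02, "dy": 0.06, "dz": 0.01, "ax": 0, "ay": 0, "az": 0.001, "claw": 1}, {"dx": 0.03, "dy": 0.12, "dz": 0.03, "ax": 0, "ay": 0, "az": 0.002, "claw": 1}, {"dx": 0.03, "dy": 0.12, "dz": 0.03, "ax": 0, "ay": 0, "az": 0.002, "claw": 1}, {"dx": 0.03, "dy": 0.12, "dz": 0.03, "ax": 0, "ay": 0, "az": 0.002, "claw": 1}, {"dx": 0.03, "dy": 0.12, "dz": 0.03, "ax": 0, "ay": 0, "az": 0.002, "claw": 1}, {"dx": 0.03, "dy": 0.12, "dz": 0.03, "ax": 0, "ay": 0, "az": 0.002, "claw": 1}]}}

```text
clock: 12.28
eef_pos: [517.8, 158.3, 33.0]
tool_rot: [-1.574, -0.009, -1.833]
force: [-2.8, -14.4, 5.9]
width: 20.6
```

```bash
python3 look.py wrist15;python3 look.py wrist15
```

```text
12.3333 tcp [517.84 158.31  33.02] bed -8.03 10.87 F bed x,y,z 1.55 -14.86 6.22 tq [-2.909  0.329 -0.095] [-1.5737 -0.0089 -1.8329]
12.3833 tcp [517.85 158.27  33.03] bed -8.0 10.83 F bed x,y,z 0.3 -14.0 5.93 tq [-2.907  0.333 -0.134] [-1.5737 -0.0089 -1.833 ]
```

View pics/wrist15c.png

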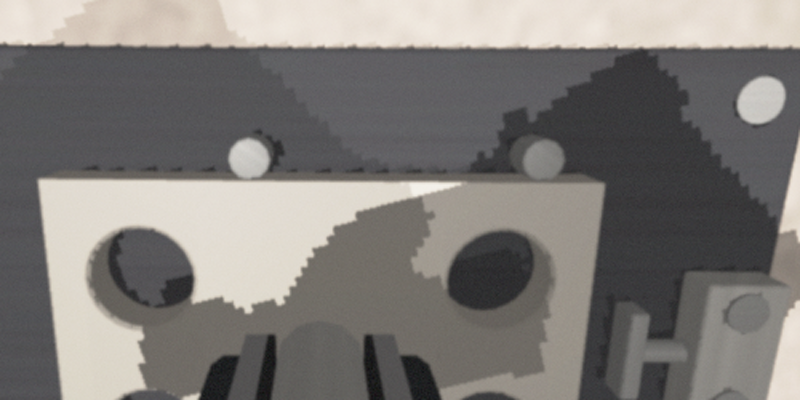

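{"name": "servo_tool", "arguments": {"increments": [{"dx": 0.01, "dy": 0.03, "dz": 0, "ax": 0, "ay": 0, "az": 0, "claw": 1}, {"dx": 0.01, "dy": 0.03, "dz": 0, "ax": 0, "ay": 0, "az": 0, "claw": 1}, {"dx": 0.01, "dy": 0.03, "dz": 0, "ax": 0, "ay": 0, "az": 0, "claw": 1}, {"dx": 0.01, "dy": 0.03, "dz": 0, "ax": 0, "ay": 0, "az": 0, "claw": 1}]}}

```text
clock: 12.72
eef_pos: [517.9, 158.3, 33.0]
tool_rot: [-1.574, -0.009, -1.833]
force: [-3.7, -14.8, 7.7]
width: 20.5
```

{"name": "servo_tool", "arguments": {"increments": [{"dx": 0.1, "dy": -0.03, "dz": 0, "ax": 0, "ay": 0, "az": 0, "claw": 1}, {"dx": 0.2, "dy": -0.06, "dz": 0, "ax": 0, "ay": 0, "az": 0, "claw": 1}, {"dx": 0.3, "dy": -0.08, "dz": 0, "ax": 0, "ay": 0, "az": 0, "claw": 1}, {"dx": 0.4, "dy": -0.11, "dz": 0, "ax": 0, "ay": 0, "az": 0, "claw": 1}, {"dx": 0.5, "dy": -0.14, "dz": 0, "ax": 0, "ay": 0, "az": 0, "claw": 1}, {"dx": 0.5, "dy": -0.14, "dz": 0, "ax": 0, "ay": 0, "az": 0, "claw": 1}]}}

```text
clock: 13.22
eef_pos: [518.2, 158.0, 32.9]
tool_rot: [-1.581, -0.012, -1.831]
force: [-12.8, -11.5, 14.0]
width: 20.4
```

```bash
python3 look.py wrist16
```

```text
13.2667 tcp [518.17 157.96  32.91] bed -7.61 10.62 F bed x,y,z -8.08 -14.91 13.38 tq [-2.439  1.904 -0.059] [-1.5812 -0.0117 -1.8308]
```

View pics/wrist16c.png

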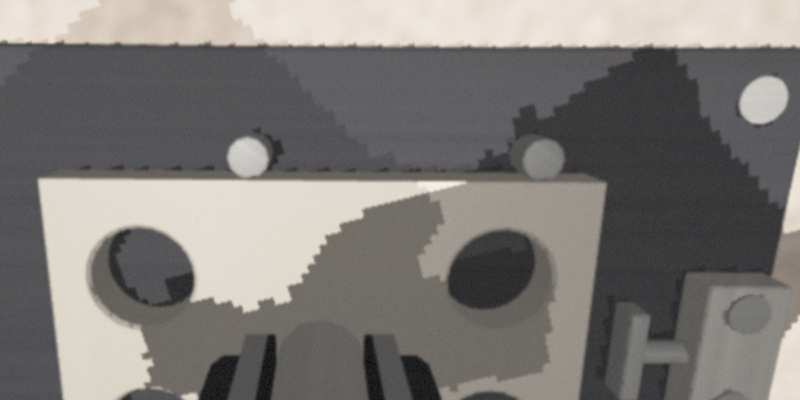

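{"name": "servo_tool", "arguments": {"increments": [{"dx": -0.03, "dy": -0.1, "dz": 0.04, "ax": 0, "ay": 0, "az": 0, "claw": 1}, {"dx": -0.03, "dy": -0.1, "dz": 0.08, "ax": 0, "ay": 0, "az": 0, "claw": 1}, {"dx": -0.03, "dy": -0.1, "dz": 0.08, "ax": 0, "ay": 0, "az": 0, "claw": 1}]}}

```text
clock: 13.52
eef_pos: [518.5, 158.0, 33.2]
tool_rot: [-1.58, -0.01, -1.83]
force: [-9.3, -9.7, 8.0]
width: 20.7
```

```bash
python3 look.py wrist17;  python3 - <<'E'
from h import *
grab('side','side1');b=load('side1')['color'][:,:,::-1]
cv2.imwrite('pics/side1c.png',cv2.resize(b[120:270,200:400],None,fx=4,fy=4,interpolation=cv2.INTER_CUBIC))
E
```

```text
13.5667 tcp [518.47 157.97  33.18] bed -7.33 10.71 F bed x,y,z -7.21 -12.2 7.77 tq [-2.05   1.711 -0.148] [-1.5805 -0.01   -1.8303]
```

View pics/side1c.png

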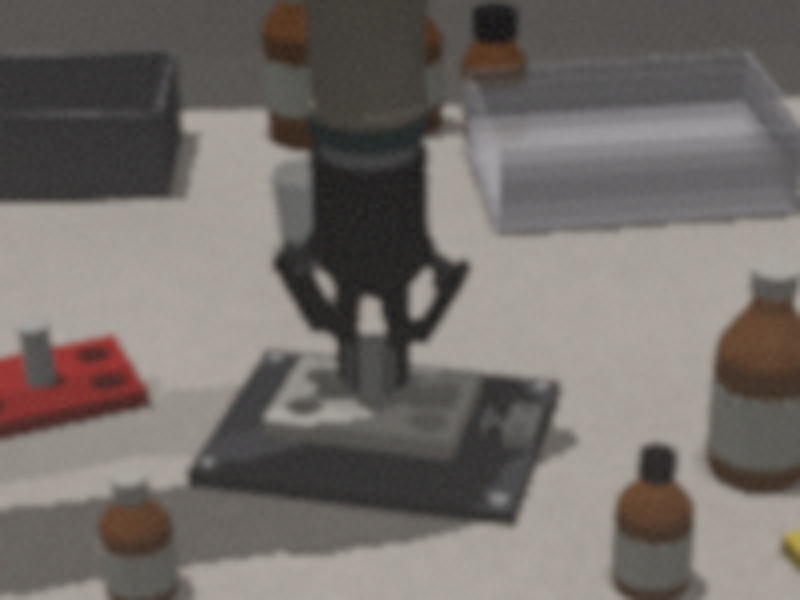

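{"name": "servo_tool", "arguments": {"increments": [{"dx": 0.08, "dy": -0.04, "dz": 0.03, "ax": 0, "ay": 0, "az": 0, "claw": 1}, {"dx": 0.16, "dy": -0.08, "dz": 0.05, "ax": 0, "ay": 0, "az": 0, "claw": 1}, {"dx": 0.18, "dy": -0.09, "dz": 0.06, "ax": 0, "ay": 0, "az": 0, "claw": 1}, {"dx": 0.18, "dy": -0.09, "dz": 0.06, "ax": 0, "ay": 0, "az": 0, "claw": 1}]}}

```text
clock: 13.95
eef_pos: [520.7, 157.5, 33.4]
tool_rot: [-1.58, -0.009, -1.83]
force: [-8.9, -9.3, 2.5]
width: 21.1
```

```bash
python3 look.py wrist18
```

```text
14.0 tcp [520.62 157.48  33.39] bed -5.13 10.81 F bed x,y,z -5.57 -10.73 2.49 tq [-1.863  1.425 -0.106] [-1.5802 -0.0093 -1.8302]
```

{"name": "servo_tool", "arguments": {"increments": [{"dx": 0.1, "dy": -0.03, "dz": 0, "ax": 0, "ay": 0, "az": 0, "claw": 1}, {"dx": 0.2, "dy": -0.055, "dz": 0, "ax": 0, "ay": 0, "az": 0, "claw": 1}, {"dx": 0.3, "dy": -0.08, "dz": 0, "ax": 0, "ay": 0, "az": 0, "claw": 1}, {"dx": 0.4, "dy": -0.11, "dz": 0, "ax": 0, "ay": 0, "az": 0, "claw": 1}, {"dx": 0.5, "dy": -0.14, "dz": 0, "ax": 0, "ay": 0, "az": 0, "claw": 1}]}}

```text
clock: 14.42
eef_pos: [525.3, 156.1, 33.4]
tool_rot: [-1.581, -0.009, -1.83]
force: [-9.4, -8.6, 3.0]
width: 20.4
```

```bash
python3 look.py wrist19
```

```text
14.4667 tcp [525.68 156.09  33.38] bed 0.12 10.81 F bed x,y,z -5.19 -10.63 2.8 tq [-1.917  1.57  -0.075] [-1.5803 -0.0092 -1.83  ]
```

View pics/wrist19c.png

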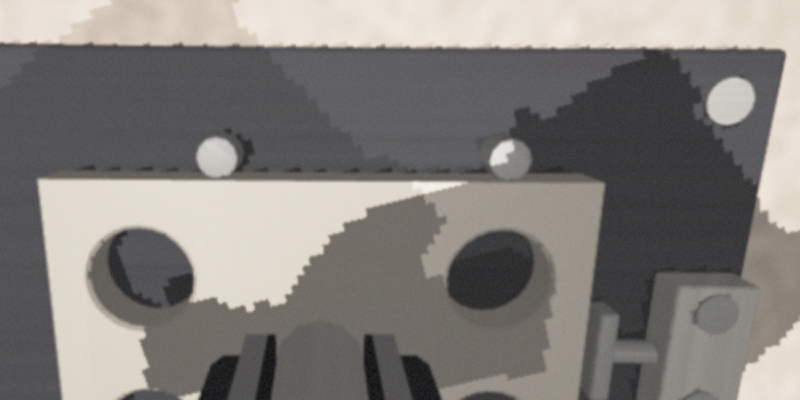

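{"name": "servo_tool", "arguments": {"increments": [{"dx": 0.05, "dy": -0.014, "dz": 0, "ax": 0, "ay": 0, "az": 0, "claw": 1}, {"dx": 0.1, "dy": -0.028, "dz": 0, "ax": 0, "ay": 0, "az": 0, "claw": 1}, {"dx": 0.15, "dy": -0.042, "dz": 0, "ax": 0, "ay": 0, "az": 0, "claw": 1}, {"dx": 0.2, "dy": -0.055, "dz": 0, "ax": 0, "ay": 0, "az": 0, "claw": 1}]}}

```text
clock: 14.8
eef_pos: [527.4, 155.6, 33.4]
tool_rot: [-1.581, -0.009, -1.83]
force: [-9.5, -8.8, 3.8]
width: 20.7
```

{"name": "servo_tool", "arguments": {"increments": [{"dx": 0.04, "dy": -0.011, "dz": 0, "ax": 0, "ay": 0, "az": 0, "claw": 1}, {"dx": 0.08, "dy": -0.022, "dz": 0, "ax": 0, "ay": 0, "az": 0, "claw": 1}]}}

```text
clock: 14.97
eef_pos: [528.2, 155.4, 33.4]
tool_rot: [-1.581, -0.009, -1.83]
force: [-9.5, -9.1, 3.1]
width: 20.8
```

```bash
python3 look.py wrist20
```

```text
15.0167 tcp [528.34 155.32  33.38] bed 2.89 10.77 F bed x,y,z -5.6 -11.06 2.79 tq [-1.901  1.515 -0.057] [-1.5804 -0.0093 -1.8299]
```

{"name": "servo_tool", "arguments": {"increments": [{"dx": 0.04, "dy": -0.011, "dz": 0, "ax": 0, "ay": 0, "az": 0, "claw": 1}, {"dx": 0.08, "dy": -0.022, "dz": 0, "ax": 0, "ay": 0, "az": 0, "claw": 1}]}}

```text
clock: 15.18
eef_pos: [529.0, 155.2, 33.4]
tool_rot: [-1.581, -0.009, -1.83]
force: [-8.5, -10.1, 4.0]
width: 20.5
```

{"name": "servo_tool", "arguments": {"increments": [{"dx": 0.04, "dy": -0.011, "dz": 0, "ax": 0, "ay": 0, "az": 0, "claw": 1}, {"dx": 0.08, "dy": -0.022, "dz": 0, "ax": 0, "ay": 0, "az": 0, "claw": 1}]}}

```text
clock: 15.35
eef_pos: [529.7, 155.0, 33.4]
tool_rot: [-1.581, -0.009, -1.83]
force: [-10.4, -8.3, 4.5]
width: 20.7
```

{"name": "servo_tool", "arguments": {"increments": [{"dx": 0.04, "dy": -0.011, "dz": 0, "ax": 0, "ay": 0, "az": 0, "claw": 1}, {"dx": 0.08, "dy": -0.022, "dz": 0, "ax": 0, "ay": 0, "az": 0, "claw": 1}]}}

```text
clock: 15.52
eef_pos: [529.7, 154.9, 33.4]
tool_rot: [-1.582, -0.01, -1.83]
force: [-12.0, -8.6, 6.2]
width: 20.7
```

```bash
python3 look.py wrist21
```

```text
15.5667 tcp [529.69 154.96  33.41] bed 4.29 10.78 F bed x,y,z -9.94 -11.03 5.4 tq [-1.769  1.932 -0.091] [-1.5821 -0.0098 -1.8297]
```

View pics/wrist21c.png

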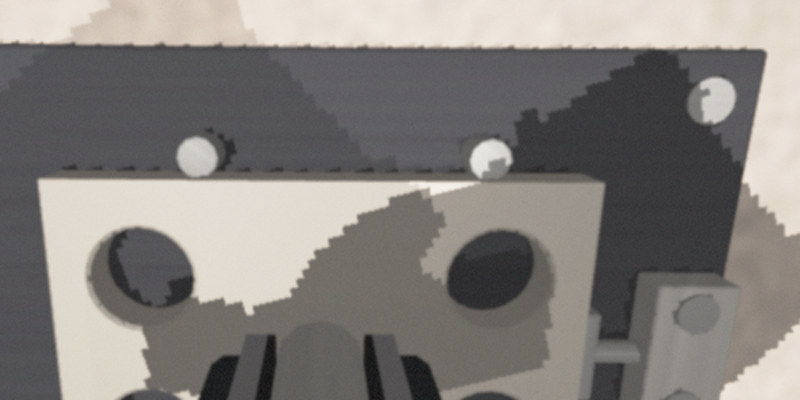

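{"name": "servo_tool", "arguments": {"increments": [{"dx": 0.04, "dy": -0.01, "dz": 0.01, "ax": 0, "ay": 0, "az": 0, "claw": 1}, {"dx": 0.08, "dy": -0.01, "dz": 0.02, "ax": 0, "ay": 0, "az": 0, "claw": 1}, {"dx": 0.1, "dy": -0.01, "dz": 0.03, "ax": 0, "ay": 0, "az": 0, "claw": 1}, {"dx": 0.1, "dy": -0.01, "dz": 0.03, "ax": 0, "ay": 0, "az": 0, "claw": 1}]}}

```text
clock: 15.9
eef_pos: [529.7, 154.9, 33.5]
tool_rot: [-1.584, -0.01, -1.83]
force: [-13.3, -8.1, 6.1]
width: 20.9
```

```bash
python3 look.py wrist22
```

```text
15.95 tcp [529.76 154.94  33.51] bed 4.36 10.78 F bed x,y,z -9.73 -10.09 4.88 tq [-1.66   2.196 -0.148] [-1.5836 -0.0104 -1.8295]
```

{"name": "servo_tool", "arguments": {"increments": [{"dx": 0.04, "dy": -0.01, "dz": 0.01, "ax": 0, "ay": 0, "az": 0, "claw": 1}, {"dx": 0.08, "dy": -0.01, "dz": 0.02, "ax": 0, "ay": 0, "az": 0, "claw": 1}, {"dx": 0.12, "dy": 0, "dz": 0.02, "ax": 0, "ay": 0, "az": 0, "claw": 1}, {"dx": 0.13, "dy": 0.01, "dz": 0.02, "ax": 0, "ay": 0, "az": 0, "claw": 1}, {"dx": 0.13, "dy": 0.01, "dz": 0.02, "ax": 0, "ay": 0, "az": 0, "claw": 1}]}}

```text
clock: 16.37
eef_pos: [529.8, 154.9, 33.6]
tool_rot: [-1.586, -0.012, -1.829]
force: [-15.6, -8.5, 6.9]
width: 20.8
```

```bash
python3 look.py wrist23;python3 look.py wrist23
```

```text
16.4167 tcp [529.78 154.94  33.61] bed 4.39 10.78 F bed x,y,z -11.59 -11.94 7.68 tq [-1.734  2.598 -0.092] [-1.5857 -0.0115 -1.8291]
16.4667 tcp [529.78 154.9   33.6 ] bed 4.39 10.75 F bed x,y,z -12.84 -11.39 6.4 tq [-1.656  2.578 -0.142] [-1.5857 -0.0116 -1.8292]
```

View pics/wrist23c.png

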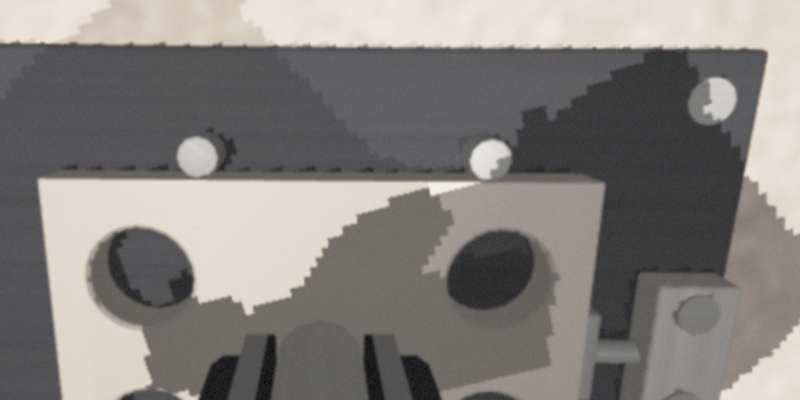

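Run:
```python
from h import *
from scipy.spatial.transform import Rotation as Ro
s=read_state();R=Ro.from_euler('xyz',s['tool_rot']).as_matrix();y=R[:,1];print(y, 'needed rotvec',np.cross(y,[0,0,-1]))
w=load('wrist23')
# plate tilt check: triangulate-free: horizon of plate edges
```

```text
[-0.01732958 -0.00738591 -0.99982255] needed rotvec [ 0.00738591 -0.01732958  0.        ]
```

{"name": "servo_tool", "arguments": {"increments": [{"dx": 0, "dy": 0, "dz": 0, "ax": 0, "ay": 0, "az": 0, "claw": 1}, {"dx": 0, "dy": 0, "dz": 0, "ax": 0, "ay": 0, "az": 0, "claw": 1}, {"dx": 0, "dy": 0, "dz": 0, "ax": 0, "ay": 0, "az": 0, "claw": 1}, {"dx": 0, "dy": 0, "dz": 0, "ax": 0, "ay": 0, "az": 0, "claw": 1}]}}

```text
clock: 16.8
eef_pos: [529.8, 154.9, 33.6]
tool_rot: [-1.586, -0.012, -1.829]
force: [-14.6, -8.2, 7.2]
width: 20.7
```

```bash
python3 look.py wrist24
python3 - <<'E'
from h import *
for n in ('side','scene'):
    grab(n,n+'2')
b=load('side2')['color'][:,:,::-1];a=load('scene2')['color'][:,:,::-1]
cv2.imwrite('pics/s2c.png',np.hstack([cv2.resize(b[190:255,240:350],None,fx=4,fy=4,interpolation=cv2.INTER_CUBIC)[:260],cv2.resize(a[188:253,340:425],None,fx=4,fy=4,interpolation=cv2.INTER_CUBIC)]))
E
```

```text
16.85 tcp [529.76 154.89  33.61] bed 4.38 10.74 F bed x,y,z -11.81 -10.92 6.7 tq [-1.627  2.633 -0.074] [-1.5857 -0.0116 -1.8292]
```

View pics/s2c.png

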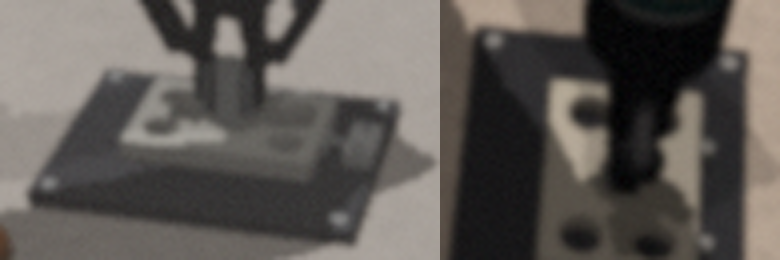

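{"name": "servo_tool", "arguments": {"increments": [{"dx": -0.12, "dy": -0.05, "dz": 0, "ax": 0, "ay": 0, "az": -0.001, "claw": 1}, {"dx": -0.24, "dy": -0.11, "dz": 0, "ax": 0, "ay": 0, "az": -0.003, "claw": 1}, {"dx": -0.35, "dy": -0.16, "dz": 0, "ax": 0, "ay": 0, "az": -0.004, "claw": 1}, {"dx": -0.35, "dy": -0.16, "dz": 0, "ax": 0, "ay": 0, "az": -0.004, "claw": 1}]}}

```text
clock: 17.28
eef_pos: [529.8, 154.9, 33.6]
tool_rot: [-1.58, -0.007, -1.833]
force: [-6.6, -5.8, -1.4]
width: 20.2
```

```bash
python3 look.py wrist25
```

```text
17.3333 tcp [529.79 154.92  33.56] bed 4.39 10.77 F bed x,y,z -6.31 -7.85 -1.16 tq [-1.126  1.5   -0.06 ] [-1.5801 -0.0068 -1.8328]
```

{"name": "servo_tool", "arguments": {"increments": [{"dx": -0.1, "dy": -0.1, "dz": -0.01, "ax": 0, "ay": 0, "az": -0.001, "claw": 1}, {"dx": -0.2, "dy": -0.2, "dz": -0.03, "ax": 0, "ay": 0, "az": -0.002, "claw": 1}, {"dx": -0.28, "dy": -0.28, "dz": -0.04, "ax": 0, "ay": 0, "az": -0.003, "claw": 1}, {"dx": -0.28, "dy": -0.28, "dz": -0.04, "ax": 0, "ay": 0, "az": -0.003, "claw": 1}]}}

```text
clock: 17.67
eef_pos: [529.8, 154.7, 33.8]
tool_rot: [-1.576, -0.001, -1.835]
force: [-6.3, 0.3, -7.0]
width: 20.8
```

```bash
python3 look.py wrist26
```

```text
17.7167 tcp [529.79 154.68  33.83] bed 4.46 10.54 F bed x,y,z -5.9 -2.33 -8.71 tq [ 0.022  1.497 -0.037] [-1.5757e+00 -1.5000e-03 -1.8348e+00]
```

{"name": "servo_tool", "arguments": {"increments": [{"dx": -0.05, "dy": 0.02, "dz": -0.05, "ax": 0, "ay": 0, "az": 0, "claw": 1}, {"dx": -0.1, "dy": 0.03, "dz": -0.1, "ax": 0, "ay": 0, "az": 0, "claw": 1}, {"dx": -0.1, "dy": 0.03, "dz": -0.12, "ax": 0, "ay": 0, "az": 0, "claw": 1}, {"dx": -0.1, "dy": 0.03, "dz": -0.12, "ax": 0, "ay": 0, "az": 0, "claw": 1}]}}

```text
clock: 18.05
eef_pos: [529.7, 154.7, 33.4]
tool_rot: [-1.574, -0.001, -1.835]
force: [-4.5, -1.4, -4.2]
width: 20.2
```

```bash
python3 look.py wrist27
```

```text
18.1 tcp [529.72 154.77  33.37] bed 4.36 10.6 F bed x,y,z -5.8 -2.09 -3.6 tq [-0.196  1.268  0.066] [-1.5739e+00 -1.1000e-03 -1.8349e+00]
```

View pics/wrist27c.png

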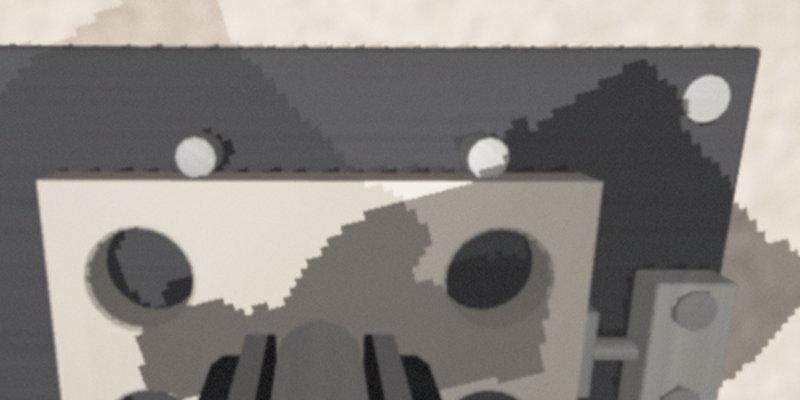

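{"name": "servo_tool", "arguments": {"increments": [{"dx": -0.05, "dy": 0.01, "dz": -0.04, "ax": 0, "ay": 0, "az": 0, "claw": 1}, {"dx": -0.1, "dy": 0.03, "dz": -0.08, "ax": 0, "ay": 0, "az": 0, "claw": 1}, {"dx": -0.1, "dy": 0.03, "dz": -0.08, "ax": 0, "ay": 0, "az": 0, "claw": 1}]}}

```text
clock: 18.35
eef_pos: [529.6, 154.7, 32.9]
tool_rot: [-1.572, -0.001, -1.835]
force: [-5.1, -1.9, -3.2]
width: 20.7
```

```bash
python3 look.py wrist28
```

```text
18.4 tcp [529.65 154.73  32.86] bed 4.31 10.55 F bed x,y,z -4.65 -3.29 -3.11 tq [-0.371  0.963  0.016] [-1.5722e+00 -7.0000e-04 -1.8354e+00]
```

{"name": "servo_tool", "arguments": {"increments": [{"dx": -0.03, "dy": 0.0, "dz": -0.04, "ax": 0, "ay": 0, "az": 0, "claw": 1}, {"dx": -0.05, "dy": 0.0, "dz": -0.05, "ax": 0, "ay": 0, "az": 0, "claw": 1}, {"dx": -0.05, "dy": 0.0, "dz": -0.05, "ax": 0, "ay": 0, "az": 0, "claw": 1}]}}

```text
clock: 18.65
eef_pos: [529.6, 154.7, 32.7]
tool_rot: [-1.571, -0.0, -1.836]
force: [-5.0, -2.3, -0.6]
width: 20.7
```

```bash
python3 look.py wrist29
```

```text
18.7 tcp [529.59 154.71  32.69] bed 4.26 10.51 F bed x,y,z -3.71 -4.11 -0.16 tq [-0.448  0.97   0.003] [-1.5714e+00 -4.0000e-04 -1.8356e+00]
```

{"name": "servo_tool", "arguments": {"increments": [{"dx": 0, "dy": 0, "dz": 0, "ax": 0, "ay": 0, "az": 0, "claw": 0.5}, {"dx": 0, "dy": 0, "dz": 0, "ax": 0, "ay": 0, "az": 0, "claw": 0.42}, {"dx": 0, "dy": 0, "dz": 0, "ax": 0, "ay": 0, "az": 0, "claw": 0.3}, {"dx": 0, "dy": 0, "dz": 0, "ax": 0, "ay": 0, "az": 0, "claw": 0.15}, {"dx": 0, "dy": 0, "dz": 0, "ax": 0, "ay": 0, "az": 0, "claw": 0}, {"dx": 0, "dy": 0, "dz": 0, "ax": 0, "ay": 0, "az": 0, "claw": -0.2}, {"dx": 0, "dy": 0, "dz": 0, "ax": 0, "ay": 0, "az": 0, "claw": -0.2}]}}

```text
clock: 19.28
eef_pos: [530.7, 155.0, 32.8]
tool_rot: [-1.57, 0.001, -1.836]
force: [0.5, 0.6, -0.4]
width: 51.2
```

```bash
python3 look.py wrist30
```

```text
19.3333 tcp [530.49 154.86  32.68] bed 5.08 10.9 F bed x,y,z 0.78 0.27 -0.06 tq [ 0.006 -0.049 -0.03 ] [-1.5700e+00  7.0000e-04 -1.8358e+00]
```

View pics/wrist30.png

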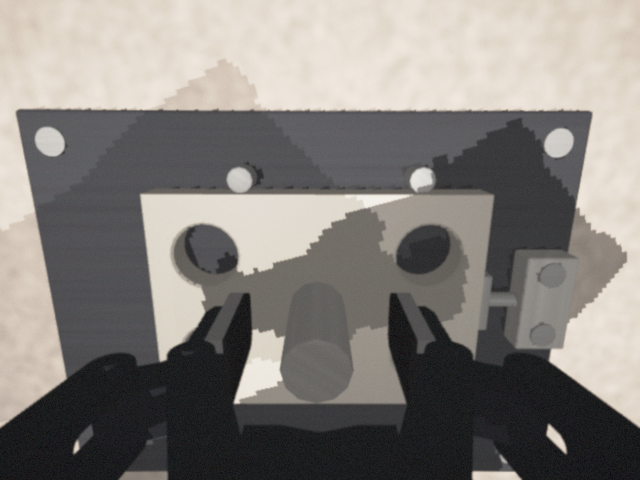

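Released cleanly: the long edge at row 190 touches both dowels (240,180) and (423,180), and the end meets the pad at (487,305). I'll retreat straight up, then check.

{"name": "servo_tool", "arguments": {"increments": [{"dx": 0, "dy": 0, "dz": 1, "ax": 0, "ay": 0, "az": 0, "claw": -0.2}, {"dx": 0, "dy": 0, "dz": 3, "ax": 0, "ay": 0, "az": 0, "claw": -0.2}, {"dx": 0, "dy": 0, "dz": 6, "ax": 0, "ay": 0, "az": 0, "claw": -0.2}, {"dx": 0, "dy": 0, "dz": 9, "ax": 0, "ay": 0, "az": 0, "claw": -0.2}, {"dx": 0, "dy": 0, "dz": 13, "ax": 0, "ay": 0, "az": 0, "claw": -0.2}, {"dx": 0, "dy": -3, "dz": 15, "ax": 0, "ay": 0, "az": 0, "claw": -0.2}, {"dx": 0, "dy": -3, "dz": 15, "ax": 0, "ay": 0, "az": 0, "claw": -0.2}, {"dx": 0, "dy": -3, "dz": 15, "ax": 0, "ay": 0, "az": 0, "claw": -0.2}]}}

```text
clock: 20.0
eef_pos: [531.2, 122.8, 184.7]
tool_rot: [-1.567, 0.001, -1.839]
force: [-0.6, 0.6, -0.1]
width: 51.0
```

```bash
python3 look.py wrist31
python3 - <<'E'
from h import *
b=load('wrist31')['color'][:,:,::-1];print(grab('scene','scene3') is None)
cv2.imwrite('pics/w31c.png',cv2.resize(b[100:340,160:520],None,fx=2.2,fy=2.2,interpolation=cv2.INTER_CUBIC))
E
```

```text
20.05 tcp [530.2  124.05 183.44] bed 12.97 -18.89 F bed x,y,z 0.1 0.14 0.45 tq [0.014 0.041 0.051] [-1.5695e+00  6.0000e-04 -1.8375e+00]
False
```

View pics/w31c.png

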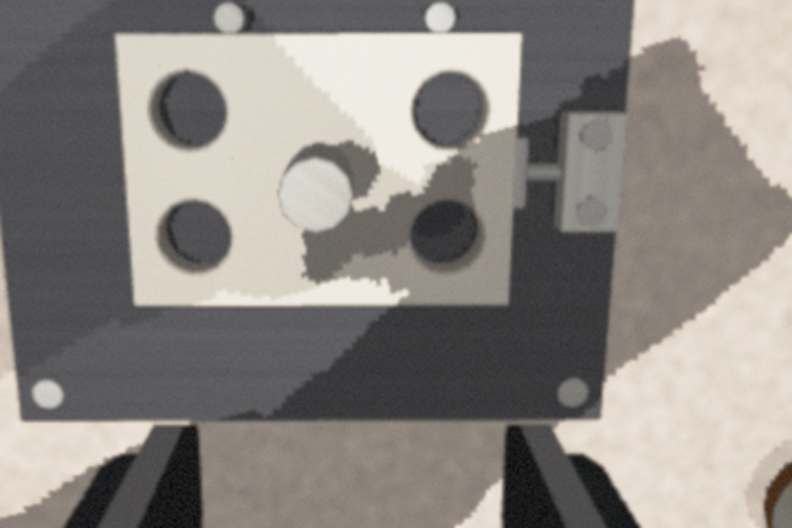

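View pics/scene3.png

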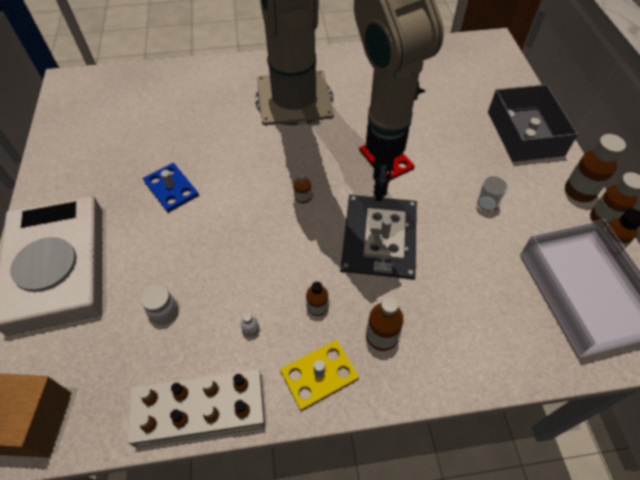

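Run:
```python
from h import *
w=load('wrist31');m=lambda x,y:(160+(x+.5)/2.2-.5,100+(y+.5)/2.2-.5)
dn=onz(w,*m(229,17),24);df=onz(w,*m(440,17),24);e=(df-dn)[:2];L=np.hypot(*e);e/=L;n=np.array([-e[1],e[0]]);o=dn[:2]+24*e-60*n
f=lambda q,z:[round(float((onz(w,*m(*q),z)[:2]-o)@v),1) for v in(e,n)]
print(L,np.arctan2(e[1],e[0]))
for q in [(116,34),(521,34),(508,304),(135,304)]: print(f(q,26))
print('post',f((316,193),71),'pad right edge',f((528,140),22))
```

```text
67.76565256408715 -0.26796988957155377
[-60.1, 54.7]
[69.7, 54.7]
[69.8, -35.2]
[-60.0, -35.0]
post [5.0, 10.4] pad right edge [74.6, 20.8]
```

```bash
python3 -c "
from h import *
print(finish_job())"
```

```text
the job is handed in; nothing more can be done
None
```

The white plate is on the bed, home against both dowels and the stop pad. I handed the job in at about 20 s of robot time, and no verdict came back.

**What I did**
- I gripped the plate by its post, set it flat on the bed short of the pins, and slid it sideways onto both dowels. I held it there at about 14 N sideways while it was still about 12 mm short of the pad.
- The plate first stuck when I slid it along the dowels, because the tool was bearing down on it. I eased the downward and sideways loads a little and it then slid freely.
- I felt the pad with the post at x ≈ 4.3 mm in the bed's frame. I then pressed the plate home at about 12 N along and 11 N sideways at the wrist for roughly 0.5 s.
- I unloaded it gradually, opened the gripper and lifted clear.

**Last checks (wrist picture after lifting away)**
- **Against the dowels:** the long edge is at y = 54.7 mm at both corners, where 55 mm is full contact, and it is parallel to the line of the dowels.
- **Against the pad:** the plate's end is at x ≈ 69.7 mm, which agrees with the pad face I measured earlier (about 69.5 mm).
- **Post position:** x = 5.0 mm, y = 10.4 mm in the bed's frame.
- **Robot and bystanders:** the wrist force was back to about zero. By eye in the scene picture, the bottles, jar and beaker look unmoved.

**What I could not confirm**
- I worked out the individual dowel and pad forces from the wrist force; I did not measure them directly.
- The tool leaned by up to 0.02 rad while pressing, and I judged only from the pictures that the plate stayed flat.
- During unloading the wrist briefly carried more than the plate's weight, so one edge of the plate may have eased up for a moment. I lowered it until the tool was back at its flat height before letting go.

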